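Lock the battery case in the charging box and start the charge

TASK

Put the battery case on charge: draw it up from between the pot and the tin, stand it on a clear bit of the shelf to change your grip, then take it by its narrow ends and lower it, not drop it, upright between the ribs of the charging box's empty bay. Swing the lid down with its bolt still drawn back, slide the bolt fully home into its keeper, then press the round key to wake the charger and after it the long bar key to start it, one key at a time. Let everything go and leave the other things on the shelf where they stand.

Things in the scene. Friction and masses are not known exactly. Their poses are not given: they have to be found in the camera images.
- battery_case: grey plastic battery case, an upright block: 58 mm wide (its x), 34 mm thick (y), 80 mm high (z), 0.16 to 0.33 kg, alike either way round. Origin: centre of its underside. It starts upright on the shelf; pot and tin stand about 5 mm off its two narrow ends (+x and -x), its broad faces are clear by 40 mm, so there it can only be taken across its 34 mm thickness
- cork_pot: white ceramic pot with a cork lid, 66 mm diameter, 88 mm high overall, origin: centre of its underside; must stay where it is
- press_tin: aluminium press-button tin, 66 mm diameter, 86 mm high, origin: centre of its underside; must stay where it is
- chargebox: grey steel charging box fixed to the shelf, 142 mm deep (x), 234 mm long (y), origin: centre of its underside, z up. y -117 to -21 mm: console, deck 118 mm above the shelf. y -21 to +117 mm: open well, 4 mm walls, rim 108 mm up, lid hinged on its +y rim. A partition (y 29 to 33, top 74 mm up) divides it: a fixed black power supply (54 mm high) on the +y side, the empty bay on the -y side
- bay_floor (a point): centre of the empty bay's floor, 14 mm above the shelf; axes as the box's. Bay: 134 mm long (x), 46 mm wide (y). Two ribs, 6 mm high, 4 mm thick, cross the floor at x = -39 and +39 mm; the case stands between them, its 58 mm width along x, with 6 to 8 mm play all round. Past its ends there is 38 mm for fingers, beside its broad faces none
- lid (a joint): lid angle, rad: 0 shut; starts open at 1.6 to 1.78, leaning out over the +y side (stop 1.82). Hinge line along the box's x at its y = +117, z = 108 mm. Plate 142 x 136 x 10 mm; shut, its top is level with the deck (118 mm). Stiff damped hinge: stays put above about 1.1, sinks shut by itself in about 2 s once below about 0.9. A few newtons on its outer face push it shut
- lid_edge (a point): point on the lid's free edge, on the outer (upper) face, 45 mm to the -x side of the bolt: 136 mm from the hinge line, 10 mm above the lid's underside; moves with the lid. Lid axes: x along the hinge, -y from the hinge to the free edge, z out of the outer face
- bolt (a joint): slide of the bolt in m: 0 fully drawn back, 0.030 fully home (end stop); it grows as the bolt moves towards the lid's free edge, which with the lid shut is the box's -y direction. About 2.5 N of friction, no spring. Starts within 0.003 of fully drawn
- bolt_knob (a point): centre of the top end of the bolt's steel knob, a round pin 13 mm in diameter standing on the lid's outer face at the box's x = 0, 78 mm from the hinge line when drawn back; axes as the lid's. Lid shut: knob top 163 mm above the shelf, 45 mm above the lid's face, 28 mm above the two guide straps (20 mm wide in x) before and behind it in y. It can be pinched across x or pushed
- keeper_mid (a point): centre of the foot of the steel keeper staple on the console deck, 118 mm above the shelf: 14 mm long in y, 24 mm wide in x, 20 mm high; the bolt's 10 mm bar runs into it
- round_key (a joint): travel of the round key in m: 0 up, 0.0045 fully down; it springs back. About 2 N to start, 4.5 N fully down; it counts as pressed beyond 0.003
- round_key_top (a point): centre of the top of the round key, 22 mm diameter, on the console deck, 125 mm above the shelf, standing 7 mm proud of the deck; pressed straight down
- bar_key (a joint): travel of the long bar key in m: 0 up, 0.0045 fully down; springs and counts as the round key does
- bar_key_top (a point): centre of the top of the long bar key, 20 mm (box x) by 50 mm (box y), 125 mm above the shelf, standing 7 mm proud of the deck, 92 mm from the round key towards +x of the box; pressed straight down
- watch_dock: silver watch dock: round foot 80 mm diameter with an upright puck holder, 88 mm high; bystander
- bike_light: orange plastic bike light 70 x 34 x 37 mm; bystander
- glasses_case: grey glasses case 155 x 58 x 38 mm; bystander
- charging_puck: flat white charging puck, 96 mm diameter, 11 mm high; bystander
- key_dish: dark wooden dish with keys, 124 mm diameter, 17 mm high; bystander
Not all that is in view belongs to the job. There is more than one size of the battery_case; the job needs the smallest.

How it is judged:
By the outcome, as a careful person would: the job done as asked, in the order asked, and still so for the second after the job is handed in, with the robot touching nothing.
It also fails if it takes over 70 s, if anything falls off the work surface, if the arm or the gripper's body presses on something with over 40 N, if the wrist force passes 120 N, or if a joint passes its speed limit or range.

ROBOT

A 6-joint arm with a two-finger parallel gripper is mounted at the origin on the work surface. World frame = base frame: x ahead of the robot, y to its left, z up, the work surface at z = 0. Lengths are in mm, angles in rad, forces in N, time in s.
With the tool pointing down it reaches from about 275 to 750 mm from the base axis. Payload 10.2 kg.
Tool frame: the origin (TCP) lies at the very end of the fingers, on their centre line; the grasp point (between the pads) lies 19 mm behind it; z points along the fingers, x is the direction in which the jaws open and shut, and the axes are right-handed (so a half turn about z gives the same grasp; the last joint's range is limited). The gripper opens to 85 mm and grips with 20 to 120 N. Pads are 22 mm wide; open, the fingers measure 114 mm over their backs; the gripper's body (76 mm by 85 mm) begins 54 mm behind the grasp point. The pads swing forward as they close: fully open they stand 13 mm farther back than shut.
Start: joints at [1.02, 0.313, 1.498, -0, 1.331, -0.223], TCP at [169.042, 497.047, 231.294] pointing down, gripper open.
Joint ranges: [-2.94, 2.94], [-0.97, 2.17], [0.19, 2.56], [-1.23, 4.37], [0.02, 3.11], [-2.88, 2.88]. Speed limits (rad/s): [2.39, 2.39, 3.01, 3.14, 3.14, 3.14].

INTERFACE

Orientations are given as a unit quaternion [w, x, y, z].
In Python, from rig import ctrl, cams gives the robot as it stands.
- The arm moves only by the tool play_rows, never from a script. Its argument "steps" is a list of rows, each a list of 2 entries, a list of its own where there are three numbers: the shift along the tool's x, y, z normalised to -1 to 1, where 1 is 0.75 m, then the turn, a rotation vector about the tool's x, y, z normalised to -1 to 1, where 1 is 45 degrees. A call has 1 to 20 rows; each row shifts and turns the commanded pose from where the row before left it, along the tool's axes as they then stand; what a row does not reach is not made up. A row lasts 1/10 s, in which the tool goes at most 50 mm and 8.59 degrees, less where a joint would pass 70% of its speed; a pose out of reach is approached as far as the arm can. A call with a number of a shift or a turn outside -1 to 1 is refused whole. A call with a gripper value outside its range is refused whole. "grip" is the closure, from 0 (fully open) to 1 (shut), set as the call begins (left out, the last holds). The fingers move at their own pace and stop on an object; "squeeze" is the grip in N (left out, the last holds). Time passes only in rows, so rows that do not move let the fingers close. It gives the time, the measured TCP pose, the force and the opening at its end, in the units of the state.
- ctrl.sense(): the state, without advancing time (a new reading comes with each control period).
- cams.capture(name): name is "scene" or "side" or "wrist"; returns the picture (384x512x3 uint8, red, green, blue); there is no depth.
- cams.camera_info(name): a dict with "fx", "fy", "cx", "cy" (pixels), "xyz" and "attitude" of the camera in the world. Camera axes: x right, y up, looking along -z (the intrinsics and any distortion apply to the point x, -y, -z); pixel columns grow to the right and rows downward; lengths in mm; the calibration is good to about 2 mm. A picture is of the moment at which its call begins: read the wrist's pose just before it. camera_info takes no time and is no camera call; for the wrist camera it gives the pose at the moment of the call.
- ctrl.finish_job(): hands the job in, once; it reports no verdict.
Trained networks look in the newest picture that a camera, given by its name, has taken for a name from the list of things; names that differ only in an ending like _2 or _b are one class to them, and where a whole thing is asked for, a point or a joint stands for the part that bears it (a point fixed in the world has none). Each returns a list of dicts, best first, with "p" (0 to 1); they miss things now and then, are a little off and sometimes report something else, mostly with a low value. They report only what shows in the picture. A call takes as long as a camera call. They do not tell look-alikes from the thing itself.
- cams.search_frame(camera, thing): "rect" ([centre column, centre row, width, height] in pixels, round what is visible of it).
- cams.tip_of(camera, thing): "pixel" ([column, row] in pixels: a listed point, or the origin of a listed thing).
The state is a dict: "time_s": time; "joints": joint angles; "dq": joint speeds; "tau": joint torques, N m; "eef_pos": TCP position; "ee_rot": TCP orientation; "force": force on the tool from outside, world axes, zero at the start; "wrist_torque": the same for the moment, N m; "grip_width": opening from 0.0 (shut) to 1.0 (fully open).
Only numpy, scipy, OpenCV 4.12 (cv2) and the standard library are available. Lean on these libraries where they do the work, as an engineer would, in place of code of your own. Each camera call takes 0.05 s, during which the arm holds its last target.

## Working session

There is one attempt and no reset: what is moved stays moved. The work goes in short steps, Python scripts to look and compute and a tool call to move; the robot and the scene stay as the last step left them, time stands still between calls to the robot, and variables do not carry over. Pictures are saved under pics/ and viewed, and the job is handed in when it is done.

Besides the shell and the picture viewer there is one more tool, called after "Call:" as name(argument=value, ...) on one line, values as JSON. play_rows: Moves the arm, as the interface text tells. Its arguments: {"type":"object","properties":{"steps":{"type":"array"},"grip":{"type":"number"},"squeeze":{"type":"number"}},"required":["steps"]}

```bash
ls; mkdir -p pics; python3 - <<'E'
from rig import ctrl, cams
import cv2
print(ctrl.sense())
for n in ["scene","side","wrist"]:
    im=cams.capture(n); cv2.imwrite(f"pics/{n}0.png",cv2.cvtColor(im,cv2.COLOR_RGB2BGR)); print(n,cams.camera_info(n))
    for t in ["battery_case","cork_pot","press_tin","chargebox"]:
        print(t,[(r['p'],[round(v) for v in r['rect']]) for r in cams.search_frame(n,t)][:4])
E
```

```text
pics
{'time_s': 0.0, 'joints': array([ 1.01960897e+00,  3.13466422e-01,  1.49847461e+00,  1.66689287e-05,
        1.33102992e+00, -2.23379779e-01]), 'dq': array([-0.00088715,  0.00017492, -0.00058467,  0.00010432, -0.00220027,
        0.00042556]), 'tau': array([-2.97475572e-04, -4.12254453e+01, -2.59744942e+01, -1.82429776e-04,
        4.06788124e-03,  1.65945636e-05]), 'eef_pos': array([168.88182926, 496.80268422, 230.71256041]), 'ee_rot': array([ 2.59708500e-04,  8.13010226e-01,  5.82249000e-01, -6.38391490e-04]), 'force': array([ 0.05809112,  1.01417295, -0.15657449]), 'wrist_torque': array([0.03039493, 0.05626136, 0.04564618]), 'grip_width': 0.9986198189644931}
scene {'fx': 382.6105238908638, 'fy': 382.6105238908638, 'cx': 253.98692431135407, 'cy': 186.31944430674008, 'xyz': array([1035.10805016, -535.48355873,  936.46574171]), 'attitude': array([0.85755517, 0.33586638, 0.13689239, 0.36476483])}
battery_case [(0.93, [203, 325, 30, 52]), (0.81, [141, 209, 28, 43]), (0.55, [179, 253, 19, 30])]
cork_pot [(0.9, [173, 237, 27, 36]), (0.62, [297, 166, 15, 12])]
press_tin [(0.61, [195, 272, 28, 37])]
chargebox [(0.77, [312, 159, 101, 116])]
side {'fx': 387.59827465588535, 'fy': 387.59827465588535, 'cx': 257.432393746357, 'cy': 192.58819410779648, 'xyz': array([ 289.83912557, -990.39130063,  745.56099302]), 'attitude': array([ 0.8742091 ,  0.47355975, -0.05925461, -0.08937844])}
battery_case [(0.91, [193, 274, 39, 46]), (0.83, [355, 273, 38, 49]), (0.76, [276, 266, 26, 28])]
cork_pot [(0.93, [250, 262, 26, 42]), (0.26, [258, 154, 50, 95])]
press_tin [(0.65, [300, 262, 25, 38])]
chargebox [(0.56, [258, 156, 48, 95])]
wrist {'fx': 293.46879984554903, 'fy': 293.46879984554903, 'cx': 261.6867045343962, 'cy': 190.59668304558267, 'xyz': array([ 89.73402112, 523.50495092, 374.12117616]), 'attitude': array([ 0.80176485, -0.13319969, -0.09626516,  0.57459898])}
battery_case []
cork_pot []
press_tin []
chargebox []
```

View pics/scene0.png

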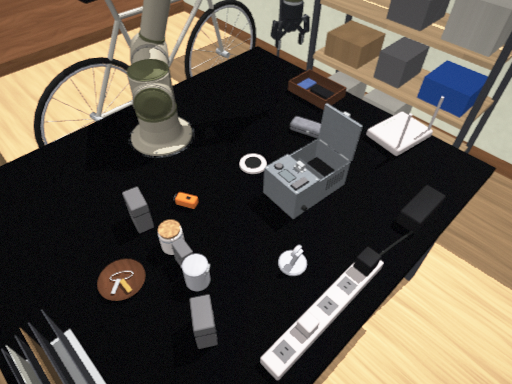

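View pics/side0.png

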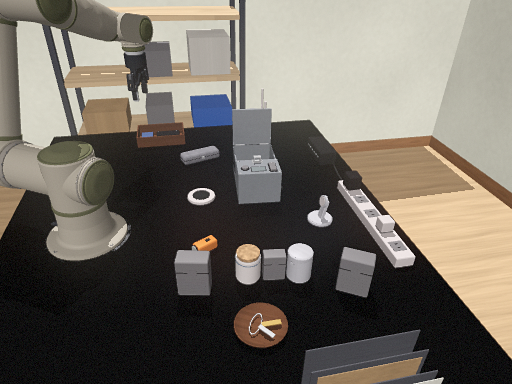

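View pics/wrist0.png

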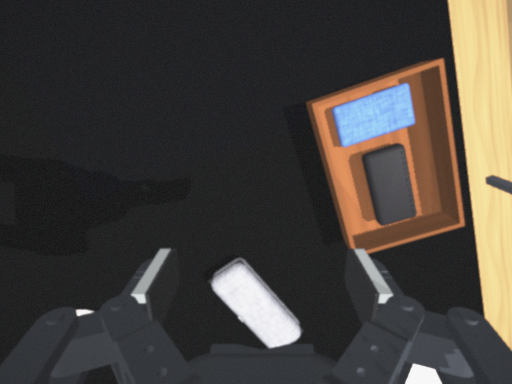

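The battery case wanted is the small block between pot and tin: scene (179,253), side (276,266). The larger look-alikes are at scene (141,209) and (203,325), standing free. Next I'll triangulate.

```bash
cat > h.py <<'E'
import numpy as np, cv2
from scipy.spatial.transform import Rotation as R
from rig import ctrl, cams
def rot(q): return R.from_quat([q[1],q[2],q[3],q[0]])
def proj(n,P,info=None):
    i=info or cams.camera_info(n); p=rot(i['attitude']).inv().apply(np.atleast_2d(P)-i['xyz'])
    return np.c_[i['cx']+i['fx']*p[:,0]/-p[:,2], i['cy']-i['fy']*p[:,1]/-p[:,2]]
def ray(n,px,info=None):
    i=info or cams.camera_info(n); d=rot(i['attitude']).apply([(px[0]-i['cx'])/i['fx'],-(px[1]-i['cy'])/i['fy'],-1]); return i['xyz'],d/np.linalg.norm(d)
def atz(n,px,z,info=None):
    o,d=ray(n,px,info); return o+d*(z-o[2])/d[2]
def tri(obs):
    A=np.zeros((3,3));b=np.zeros(3)
    for n,px in obs:
        o,d=ray(n,px); M=np.eye(3)-np.outer(d,d); A+=M;b+=M@o
    return np.linalg.solve(A,b)
def save(im,name): cv2.imwrite(f"pics/{name}.png",cv2.cvtColor(im,cv2.COLOR_RGB2BGR))
E
python3 - <<'E'
from h import *
for n in ["scene","side"]:
    im=cams.capture(n)
    c={'scene':(120,190,130,97),'side':(170,220,200,150)}[n]
    save(cv2.resize(im[c[1]:c[1]+c[3],c[0]:c[0]+c[2]],(800,600),interpolation=cv2.INTER_CUBIC),n+"_crop")
    c={'scene':(250,95,120,120),'side':(215,100,80,110)}[n]
    save(cv2.resize(im[c[1]:c[1]+c[3],c[0]:c[0]+c[2]],None,fx=5,fy=5,interpolation=cv2.INTER_CUBIC),n+"_box")
for t in ["battery_case","cork_pot","press_tin","chargebox","bay_floor","lid_edge","bolt_knob","keeper_mid","round_key_top","bar_key_top","watch_dock","bike_light","charging_puck","key_dish"]:
    o={}
    for n in ["scene","side"]:
        o[n]=[(r['p'],np.round(r['pixel'],1).tolist()) for r in cams.tip_of(n,t)][:4]
    print(t,o)
    if o['scene'] and o['side']:
        for a in o['scene'][:3]:
            for b in o['side'][:3]:
                P=tri([('scene',a[1]),('side',b[1])]); e=np.linalg.norm(proj('scene',P)[0]-a[1])
                if e<4: print('   ',a[1],b[1],P.round(1),round(e,1))
print(ctrl.sense()['time_s'])
E
```

```text
battery_case {'scene': [(0.97, [202.1, 332.2]), (0.81, [143.8, 222.5]), (0.8, [185.2, 261.5])], 'side': [(0.95, [195.2, 287.8]), (0.67, [275.5, 278.0]), (0.62, [351.2, 289.2])]}
    [202.1, 332.2] [351.2, 289.2] [ 687.  -361.7    1.3] 0.0
    [143.8, 222.5] [195.2, 287.8] [ 297.1 -275.6   -3.9] 0.3
    [185.2, 261.5] [275.5, 278.0] [ 5.037e+02 -2.759e+02 -1.000e-01] 2.7
cork_pot {'scene': [(0.95, [175.6, 245.9]), (0.44, [303.6, 184.7])], 'side': [(0.6, [250.0, 274.8])]}
    [175.6, 245.9] [250.0, 274.8] [ 441.1 -261.1    3.7] 0.8
press_tin {'scene': [(0.91, [199.2, 278.0])], 'side': [(0.78, [297.9, 274.2])]}
    [199.2, 278.0] [297.9, 274.2] [ 567.9 -276.9   -1.2] 1.6
chargebox {'scene': [(0.57, [300.3, 187.2])], 'side': [(0.95, [256.8, 183.4]), (0.64, [272.3, 275.0]), (0.56, [274.3, 163.9])]}
    [300.3, 187.2] [256.8, 183.4] [549.3 157.3  23.5] 0.9
    [300.3, 187.2] [274.3, 163.9] [596.8  87.8 127.1] 2.1
bay_floor {'scene': [(0.65, [307.3, 183.9])], 'side': [(0.69, [248.2, 164.5])]}
lid_edge {'scene': [(0.61, [330.9, 106.6])], 'side': [(0.61, [238.6, 111.3]), (0.5, [257.9, 161.1])
[... 629 characters left out ...]
ene': [(0.94, [290.8, 264.0])], 'side': [(0.82, [319.0, 219.5])]}
    [290.8, 264.0] [319.0, 219.5] [ 7.085e+02 -6.130e+01 -6.000e-01] 0.1
bike_light {'scene': [(0.55, [190.5, 202.8])], 'side': [(0.55, [208.1, 248.5])]}
    [190.5, 202.8] [208.1, 248.5] [ 342.9 -131.3    2.5] 1.3
charging_puck {'scene': [(0.59, [301.4, 167.2]), (0.57, [253.6, 165.4])], 'side': [(0.91, [197.4, 197.5]), (0.27, [296.9, 275.7])]}
    [301.4, 167.2] [197.4, 197.5] [ 352.5  422.7 -195.1] 1.3
    [253.6, 165.4] [197.4, 197.5] [339.9 150.9 -13.2] 1.0
key_dish {'scene': [(0.88, [123.6, 279.0]), (0.35, [311.9, 133.0])], 'side': [(0.83, [258.2, 329.6])]}
    [123.6, 279.0] [258.2, 329.6] [ 426.2 -425.6   -5.3] 1.6
2.25
```

View pics/scene_crop.png

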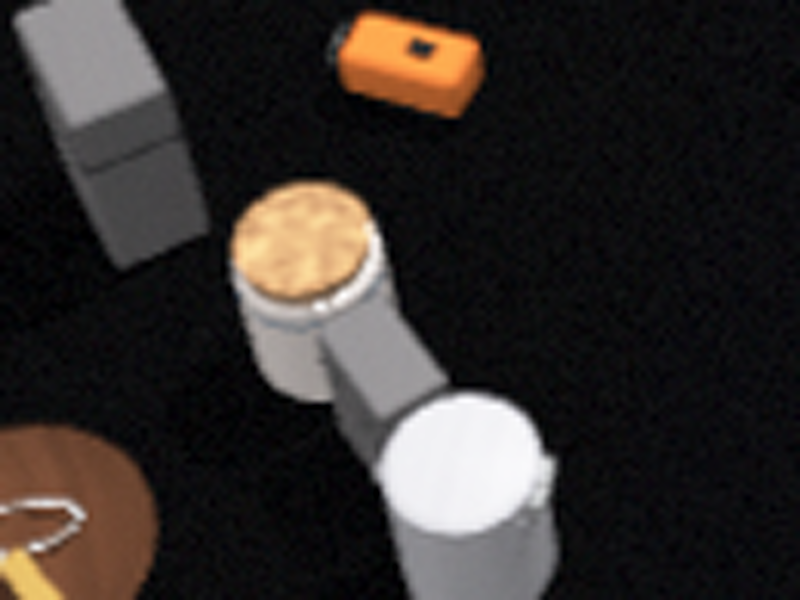

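View pics/side_box.png

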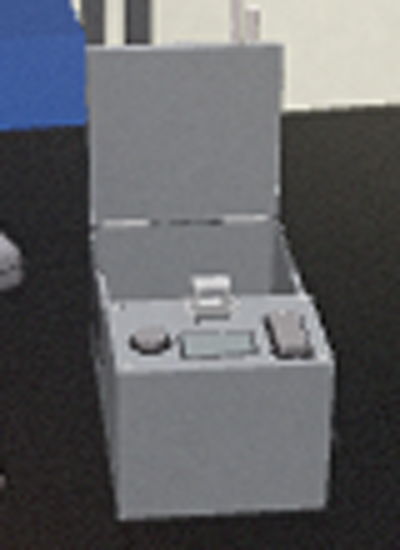

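View pics/scene_box.png

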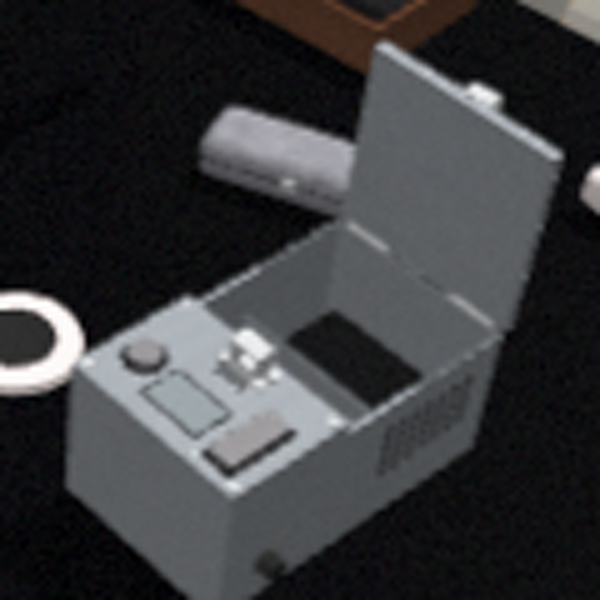

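View pics/side_crop.png

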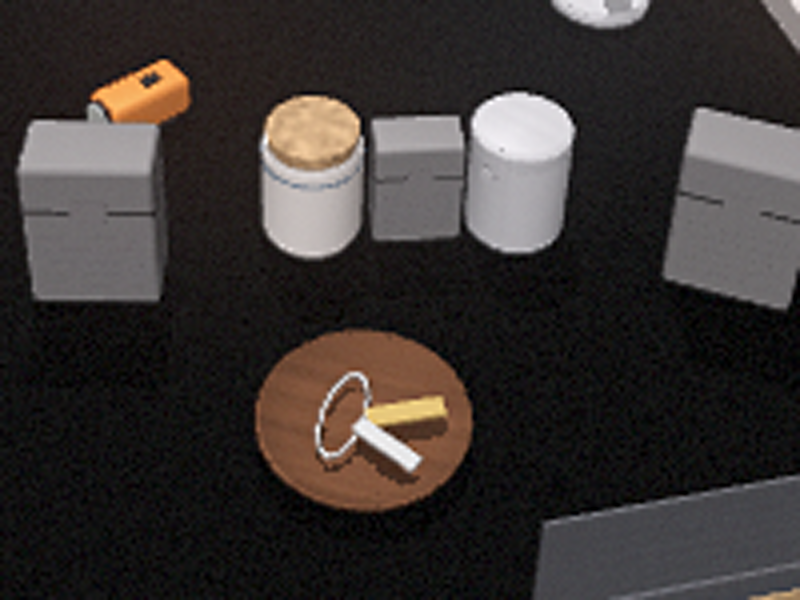

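The crops show the small case squeezed between the cork-lid pot (left in the side view) and the tin (right), with the two larger cases standing apart, so the choice holds. The box is open, with its keeper, round key on the left and bar key on the right. Now for geometry fits and a move planner.

```bash
cat >> h.py <<'E'
def plan(pos,yaw,tilt=None):
    """print shift in tool axes (mm) and rotvec in tool (deg) to go from now to a tool-down pose with tool x at yaw"""
    s=ctrl.sense(); R0=rot(s['ee_rot'])
    cands=[]
    for y in (yaw,yaw+np.pi):
        c,n=np.cos(y),np.sin(y)
        Rt=R.from_matrix(np.array([[c,n,0],[n,-c,0],[0,0,-1]]))
        cands.append((R0.inv()*Rt).as_rotvec(degrees=True))
    d=R0.inv().apply(np.array(pos)-s['eef_pos'])
    print('pos',s['eef_pos'].round(1),'shift/750',(d/750).round(4),'rot/45 options',[(c/45).round(4).tolist() for c in cands],'j',s['joints'].round(2),'t',round(s['time_s'],2))
E
python3 - <<'E'
from h import *
from scipy.optimize import least_squares
s=ctrl.sense(); i=cams.camera_info('wrist'); T=rot(s['ee_rot'])
print('cam in tool',T.inv().apply(i['xyz']-s['eef_pos']).round(1)); print('look dir tool',T.inv().apply(rot(i['attitude']).apply([0,0,-1])).round(3),'up',T.inv().apply(rot(i['attitude']).apply([0,1,0])).round(3))
# box fit
sc=lambda x,y:(250+x/5,95+y/5); sd=lambda x,y:(215+x/5,100+y/5)
pts=[('scene',sc(72,372),(-71,-117,118)),('scene',sc(237,492),(71,-117,118)),('scene',sc(190,298),(-71,-21,118)),('scene',sc(348,430),(71,-21,118)),('scene',sc(145,355),(None,)),
('side',sd(118,375),(-71,-117,118)),('side',sd(331,362),(71,-117,118)),('side',sd(120,517),(-71,-117,0)),('side',sd(326,510),(71,-117,0)),('side',sd(308,295),(71,-21,118)),('scene',sc(500,335),(71,117,108))]
pts=[p for p in pts if p[2][0] is not None]
def f(v,off=True):
    c,n=np.cos(v[2]),np.sin(v[2]); r=[]
    for cam,px,P in pts:
        W=[v[0]+c*P[0]-n*P[1],v[1]+n*P[0]+c*P[1],P[2]]
        r+=list(proj(cam,W)[0]-px)
    return r
q=least_squares(f,[545,157,0],loss='soft_l1'); print('box',q.x.round(3)); print(np.array(f(q.x)).reshape(-1,2).round(1).tolist())
# lid angle
c,n=np.cos(q.x[2]),np.sin(q.x[2])
for th in (1.55,1.6,1.65,1.7,1.75,1.8):
    out=[]
    for X in (-71,71):
        y=117-136*np.cos(th)-0*np.sin(th); z=108+136*np.sin(th)
        W=[q.x[0]+c*X-n*y,q.x[1]+n*X+c*y,z]; out+=[proj('scene',W)[0].round(1).tolist(),proj('side',W)[0].round(1).tolist()]
    print(th,out)
print('seen scene L',sc(380,45),'R',sc(556,160),'side',sd(85,47),sd(282,47))
# case
ks=lambda x,y:(120+x*130/800,190+y*97/600); kd=lambda x,y:(170+x/4,220+y/4)
cp=[('scene',ks(325,335),(-29,-17,80)),('scene',ks(395,312),(-29,17,80)),('scene',ks(447,378),(29,17,80)),('scene',ks(385,418),(29,-17,80)),('side',kd(375,117),(-29,17,80)),('side',kd(460,116),(29,17,80)),('side',kd(372,239),(-29,-17,0)),('side',kd(460,238),(29,-17,0))]
pts=cp
q=least_squares(f,[503,-272,-.1],loss='soft_l1'); print('case',q.x.round(3)); print(np.array(f(q.x)).reshape(-1,2).round(1).tolist())
E
```

```text
cam in tool [  -0.5  -83.6 -142.8]
look dir tool [0.002 0.324 0.946] up [-0.    -0.946  0.324]
box [ 5.49843e+02  1.79064e+02 -7.80000e-02]
[[-0.2, -1.2], [-0.6, 2.1], [-0.7, 0.0], [0.6, -1.0], [-0.1, -0.7], [0.9, -0.4], [-0.2, 1.2], [0.0, 0.0], [0.2, -0.8], [0.3, 0.0]]
1.55 [[322.7, 105.3], [231.9, 110.4], [359.0, 128.2], [271.7, 109.1]]
1.6 [[324.3, 104.5], [231.8, 109.7], [360.5, 127.2], [271.4, 108.4]]
1.65 [[325.8, 103.7], [231.6, 109.1], [362.0, 126.4], [271.1, 107.8]]
1.7 [[327.2, 103.1], [231.5, 108.6], [363.4, 125.7], [270.8, 107.3]]
1.75 [[328.7, 102.6], [231.3, 108.2], [364.9, 125.0], [270.5, 106.9]]
1.8 [[330.1, 102.2], [231.2, 107.9], [366.2, 124.5], [270.1, 106.6]]
seen scene L (326.0, 104.0) R (361.2, 127.0) side (232.0, 109.4) (271.4, 109.4)
case [ 5.04950e+02 -2.72203e+02 -1.61000e-01]
[[-1.2, -1.0], [-1.2, -3.2], [0.8, 1.2], [-0.7, 1.1], [-0.5, -1.3], [0.6, -1.6], [0.3, -0.1], [0.3, -0.4]]
```

Call:
play_rows(steps=[[[-0.0288,0.0572,-0.0091],[0,0,0]],[[-0.0288,0.0572,-0.0091],[0,0,0]],[[-0.0288,0.0572,-0.0091],[0,0,0]],[[-0.0288,0.0572,-0.0091],[0,0,0]],[[-0.0288,0.0572,-0.0091],[0,0,0]],[[-0.0288,0.0572,-0.0091],[0,0,0]],[[-0.0288,0.0572,-0.0091],[0,0,0]],[[-0.0288,0.0572,-0.0091],[0,0,0]],[[-0.0288,0.0572,-0.0091],[0,0,0]],[[-0.0288,0.0572,-0.0091],[0,0,0]],[[-0.0288,0.0572,-0.0091],[0,0,0]],[[0,0,0],[0,0,-0.15]],[[0,0,0],[0,0,-0.13]],[[0,0,0],[0,0,0]],[[0,0,0],[0,0,0]]], grip=0)

```text
time_s: 3.75
eef_pos: [539.2, 120.3, 306.4]
ee_rot: [-0.0, 0.745, 0.667, -0.0]
force: [-0.8, -0.2, 0.4]
grip_width: 0.999
```

```bash
python3 - <<'E'
from h import *
plan([505,-272,230],np.radians(83))
info=cams.camera_info('wrist'); im=cams.capture('wrist'); save(im,'w1')
for t in ["keeper_mid","round_key_top","bar_key_top","bay_floor","lid_edge"]:
    r=cams.tip_of('wrist',t)
    print(t,[(a['p'],np.round(a['pixel'],1).tolist(), atz('wrist',a['pixel'],{'keeper_mid':118,'bay_floor':14,'lid_edge':244}.get(t,125),info).round(1).tolist()) for a in r[:2]])
E
```

```text
pos [539.2 120.3 306.4] shift/750 [-0.5249  0.0123  0.1018] rot/45 options [[-0.0001, -0.0, 0.015], [0.0, -0.0001, -3.985]] j [ 0.01  0.34  1.27  0.    1.53 -1.45] t 3.75
keeper_mid [(0.67, [282.1, 174.0], [551.2, 143.1, 118.0])]
round_key_top [(0.66, [244.3, 133.5], [498.8, 105.6, 125.0])]
bar_key_top [(0.93, [252.4, 208.4], [587.7, 103.8, 125.0])]
bay_floor [(0.85, [305.0, 150.5], [548.5, 184.7, 14.0])]
lid_edge [(0.29, [173.0, 254.5], [571.9, 45.3, 244.0])]
```

View pics/w1.png

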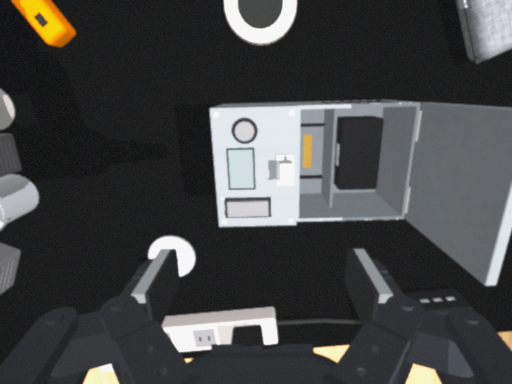

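The wrist view shows the deck at (211–299, 104–226), round key at (244,131), bar key (248,208), keeper (285,170), bay at (312,150) and PSU (358,153). I'll enlarge it to fit the box.

```bash
python3 - <<'E'
from h import *
im=cv2.imread('pics/w1.png')[90:240,200:430]
cv2.imwrite('pics/w1c.png',cv2.resize(im,None,fx=3.45,fy=3.45,interpolation=cv2.INTER_CUBIC))
E
```

```text
(no output)
```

View pics/w1c.png

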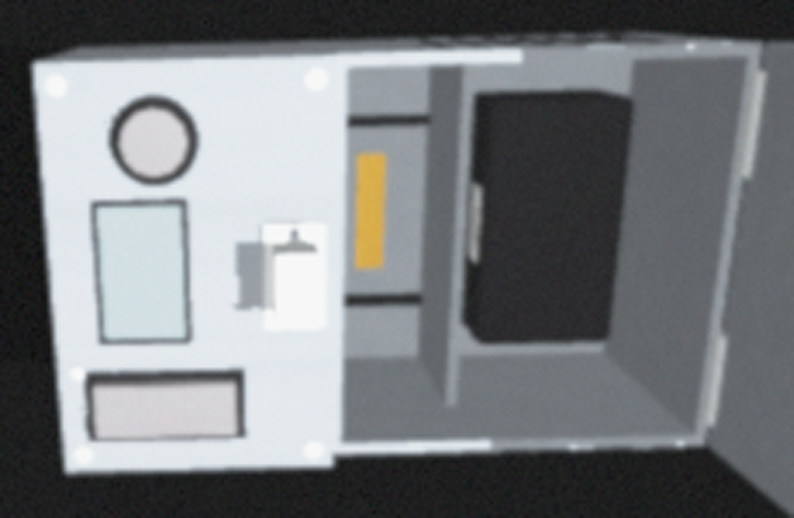

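```bash
python3 - <<'E'
from h import *
from scipy.optimize import least_squares
info=cams.camera_info('wrist')
w=lambda x,y:(200+x/3.45,90+y/3.45)
pts=[(w(33,63),(-71,-117,118)),(w(65,472),(71,-117,118)),(w(346,62),(-71,-21,118)),(w(333,467),(71,-21,118)),(w(760,43),(-71,117,108)),(w(700,443),(71,117,108)),(w(389,119),(-39,6,20)),(w(383,299),(39,6,20))]
def W(v,P):
    c,n=np.cos(v[2]),np.sin(v[2]); return [v[0]+c*P[0]-n*P[1],v[1]+n*P[0]+c*P[1],P[2]]
def f(v): return np.ravel([proj('wrist',W(v,P),info)[0]-px for px,P in pts])
q=least_squares(f,[550,179,-.08],loss='soft_l1'); print(q.x.round(3)); print(f(q.x).reshape(-1,2).round(1).tolist())
for nm,p in (('rk',w(153,141)),('bk',w(165,406))):
    P=atz('wrist',p,125,info); c,n=np.cos(q.x[2]),np.sin(q.x[2]); d=P[:2]-q.x[:2]; print(nm,P.round(1),'box',(c*d[0]+n*d[1]).round(1),(-n*d[0]+c*d[1]).round(1))
print('keeper foot box',[ (lambda d:((c*d[0]+n*d[1]).round(1),(-n*d[0]+c*d[1]).round(1)))(atz('wrist',p,z,info)[:2]-q.x[:2]) for p,z in ((w(262,225),138),(w(325,330),138))])
print('bay',np.round(W(q.x,(0,6,14)),1))
E
```

```text
[ 5.49437e+02  1.82241e+02 -8.30000e-02]
[[0.6, 0.2], [0.6, -0.2], [-1.9, -1.8], [0.0, -0.5], [0.8, 0.1], [1.3, 0.6], [-4.1, 0.8], [-3.7, 0.7]]
rk [496.1 106.  125. ] box -46.9 -80.5
bk [586.3  98.7 125. ] box 43.7 -80.2
keeper foot box [(np.float64(-21.8), np.float64(-46.8)), (np.float64(13.1), np.float64(-26.7))]
bay [549.9 188.2  14. ]
```

Call:
play_rows(steps=[[[-0.0583,0.0014,0.0113],[0,0,0]],[[-0.0583,0.0014,0.0113],[0,0,0]],[[-0.0583,0.0014,0.0113],[0,0,0]],[[-0.0583,0.0014,0.0113],[0,0,0]],[[-0.0583,0.0014,0.0113],[0,0,0]],[[-0.0583,0.0014,0.0113],[0,0,0]],[[-0.0583,0.0014,0.0113],[0,0,0]],[[-0.0583,0.0014,0.0113],[0,0,0]],[[-0.0583,0.0014,0.0113],[0,0,0]],[[0,0,0],[0,0,0]],[[0,0,0],[0,0,0]]])

```text
time_s: 5.15
eef_pos: [506.1, -272.5, 229.8]
ee_rot: [-0.0, 0.745, 0.667, 0.0]
force: [0.2, -0.5, 0.2]
grip_width: 0.998
```

```bash
python3 - <<'E'
from h import *
info=cams.camera_info('wrist'); im=cams.capture('wrist'); save(im,'w2')
for t in ["battery_case","cork_pot","press_tin"]:
    r=cams.tip_of('wrist',t); b=cams.search_frame('wrist',t)
    print(t,[(a['p'],np.round(a['pixel'],1).tolist(), atz('wrist',a['pixel'],0,info).round(1).tolist()) for a in r[:3]],[(a['p'],np.round(a['rect']).tolist()) for a in b[:3]])
plan([505,-272,230],np.radians(83))
E
```

```text
battery_case [(0.86, [261.0, 151.2], [496.6, -272.1, 0.0]), (0.8, [221.3, 284.2], [691.4, -353.7, 0.0])] [(0.93, [232.0, 7.0, 46.0, 14.0]), (0.89, [211.0, 311.0, 65.0, 99.0]), (0.82, [262.0, 164.0, 34.0, 62.0])]
cork_pot [(0.66, [265.0, 99.8], [434.5, -260.4, 0.0])] [(0.59, [264.0, 103.0, 69.0, 70.0])]
press_tin [(0.88, [263.4, 205.6], [571.7, -277.1, 0.0])] [(0.94, [261.0, 224.0, 56.0, 68.0])]
pos [ 506.6 -271.4  230.4] shift/750 [-0.001  -0.002   0.0006] rot/45 options [[0.0006, 0.0004, 0.0196], [-0.0006, 0.0009, -3.9804]] j [-0.7   0.42  1.34 -0.    1.37 -2.16] t 5.5
```

View pics/w2.png

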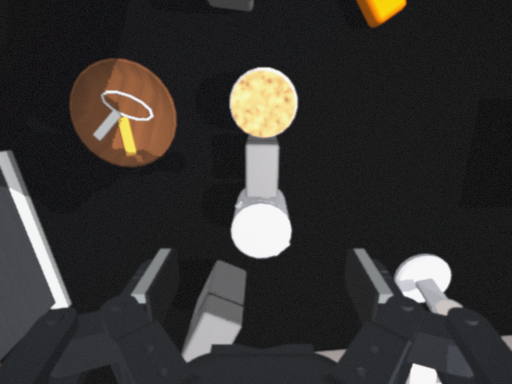

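```bash
python3 - <<'E'
from h import *
im=cv2.imread('pics/w2.png')[60:265,200:330]
cv2.imwrite('pics/w2c.png',cv2.resize(im,None,fx=2.9*1.5,fy=2.9,interpolation=cv2.INTER_CUBIC) if 0 else cv2.resize(im[70:145,35:90],None,fx=8,fy=8,interpolation=cv2.INTER_CUBIC))
E
```

```text
(no output)
```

View pics/w2c.png

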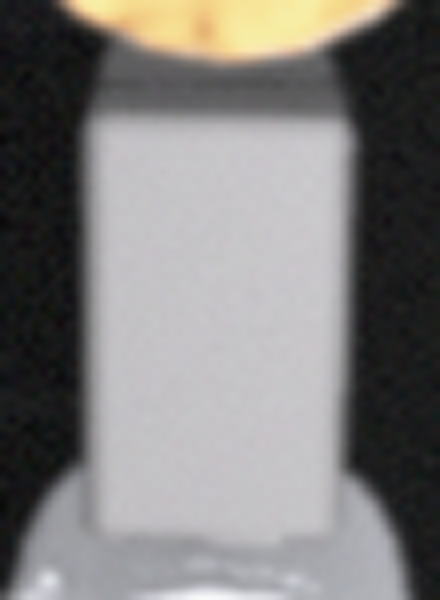

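```bash
python3 - <<'E'
from h import *
P=[atz('wrist',(235+x/8,130+y/8),80) for x,y in ((88,118),(353,120),(95,535),(340,535))]
P=np.array(P); print(P.round(1)); c=P.mean(0); a=(P[2]+P[3]-P[0]-P[1])/2; b=(P[1]+P[3]-P[0]-P[2])/2
print('centre',c.round(1),'len',np.linalg.norm(a).round(1),np.linalg.norm(b).round(1),'yaw x',np.degrees(np.arctan2(a[1],a[0])),'yaw y',np.degrees(np.arctan2(b[1],b[0])))
plan([c[0],c[1],50],np.arctan2(a[1],a[0])+np.pi/2)
E
```

```text
[[ 473.5 -283.7   80. ]
 [ 477.3 -250.7   80. ]
 [ 528.8 -289.6   80. ]
 [ 532.3 -257.2   80. ]]
centre [ 503.  -270.3   80. ] len 55.6 32.9 yaw x -6.427236218405303 yaw y 83.69610213172864
pos [ 506.6 -271.4  230.4] shift/750 [ 0.001  -0.0051  0.2406] rot/45 options [[0.0006, 0.0004, 0.0069], [-0.0006, 0.0009, -3.9931]] j [-0.7   0.42  1.34 -0.    1.37 -2.16] t 5.5
```

Call:
play_rows(steps=[[[0.001,-0.0051,0.02],[0,0,0.007]],[[0,0,0.05],[0,0,0]],[[0,0,0.05],[0,0,0]],[[0,0,0.05],[0,0,0]],[[0,0,0.04],[0,0,0]],[[0,0,0.025],[0,0,0]],[[0,0,0.018],[0,0,0]],[[0,0,0],[0,0,0]]])

```text
time_s: 6.3
eef_pos: [502.2, -270.3, 39.1]
ee_rot: [-0.001, 0.746, 0.666, -0.0]
force: [-1.0, -1.2, 0.9]
grip_width: 0.998
```

Call:
play_rows(steps=[[[0,0,0],[0,0,0]],[[0,0,0],[0,0,0]],[[0,0,0],[0,0,0]],[[0,0,0],[0,0,0]],[[0,0,0],[0,0,0]],[[0,0,0],[0,0,0]],[[0,0,0],[0,0,0]]], grip=0.8, squeeze=45)

```text
time_s: 7.0
eef_pos: [502.9, -271.2, 41.2]
ee_rot: [0.001, 0.746, 0.666, 0.0]
force: [-0.8, -0.6, 5.6]
grip_width: 0.391
```

```bash
python3 - <<'E'
from h import *
im=cams.capture('side'); save(cv2.resize(im[200:320,160:400],(800,400),interpolation=cv2.INTER_CUBIC),'s3')
print(ctrl.sense()['force'],ctrl.sense()['grip_width'],ctrl.sense()['eef_pos'])
E
```

```text
[-0.84960846  0.31158768  6.62389818] 0.39169906589932024 [ 502.93019199 -271.19148261   41.17738897]
```

View pics/s3.png

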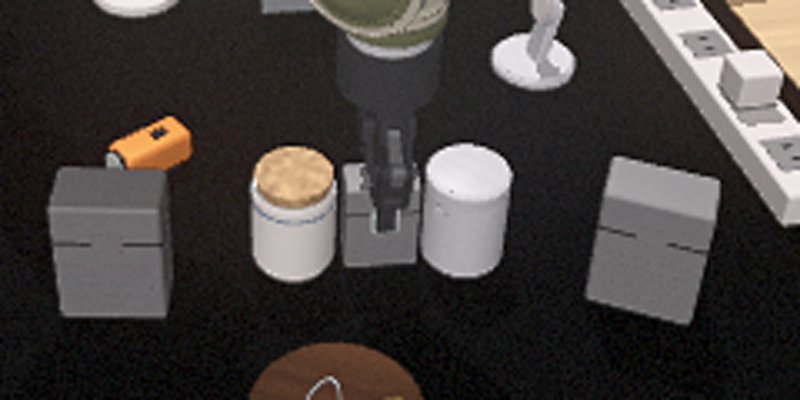

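The grip is good: width 0.39 ≈ 33 mm, pot and tin untouched. Next: lift, carry to the clear spot near (520,-90), and set down.

Call:
play_rows(steps=[[[0,0,-0.01],[0,0,0]],[[0,0,-0.02],[0,0,0]],[[0,0,-0.035],[0,0,0]],[[0,0,-0.045],[0,0,0]],[[0,0,-0.045],[0,0,0]],[[0.03,0,-0.01],[0,0,0]],[[0.05,0,0],[0,0,0]],[[0.05,0,0],[0,0,0]],[[0.05,0,0],[0,0,0]],[[0.04,0,0.01],[0,0,0]],[[0.02,0,0.03],[0,0,0]],[[0,0,0.04],[0,0,0]],[[0,0,0.04],[0,0,0]],[[0,0,0.025],[0,0,0]],[[0,0,0],[0,0,0]]])

```text
time_s: 8.55
eef_pos: [521.5, -91.4, 53.2]
ee_rot: [-0.002, 0.746, 0.666, -0.001]
force: [-0.3, 0.5, -1.5]
grip_width: 0.393
```

```bash
python3 - <<'E'
from h import *
im=cams.capture('side'); save(im,'s4')
s=ctrl.sense();print(s['force'],s['grip_width'],s['eef_pos'],s['ee_rot'])
E
```

```text
[ 0.64952052 -0.32287783 -2.9794517 ] 0.3956553989769281 [522.50254218 -91.86734854  54.97083468] [-9.63964860e-04  7.46055933e-01  6.65882438e-01 -4.41339579e-04]
```

View pics/s4.png

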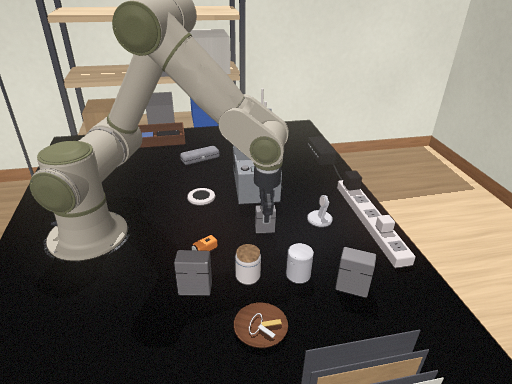

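Call:
play_rows(steps=[[[0,0,0.008],[0,0,0]],[[0,0,0.005],[0,0,0]],[[0,0,0.002],[0,0,0]],[[0,0,0.0015],[0,0,0]],[[0,0,0],[0,0,0]]])

```text
time_s: 9.1
eef_pos: [523.0, -92.1, 43.1]
ee_rot: [0.0, 0.746, 0.666, 0.0]
force: [0.3, 0.7, -2.8]
grip_width: 0.394
```

Call:
play_rows(steps=[[[0,0,0.0013],[0,0,0]],[[0,0,0.0013],[0,0,0]],[[0,0,0],[0,0,0]]])

```text
time_s: 9.4
eef_pos: [523.1, -92.1, 41.2]
ee_rot: [0.0, 0.746, 0.666, 0.0]
force: [-0.9, 1.0, -0.3]
grip_width: 0.39
```

Call:
play_rows(steps=[[[0,0,0],[0,0,0]],[[0,0,0],[0,0,0]],[[0,0,0],[0,0,0]],[[0,0,0],[0,0,0]],[[0,0,-0.02],[0,0,0]],[[0,0,-0.04],[0,0,0]],[[0,0,-0.05],[0,0,0]],[[0,0,-0.03],[0,0,0.18]],[[0,0,-0.03],[0,0,0.18]],[[0,0,-0.03],[0,0,0.18]],[[0,0,0],[0,0,0.18]],[[0,0,0],[0,0,0.18]],[[0,0,0],[0,0,0.18]],[[0,0,0],[0,0,0.18]],[[0,0,0],[0,0,0.18]],[[0,0,0],[0,0,0.18]],[[0,0,0],[0,0,0.18]],[[0,0,0],[0,0,0.18]],[[0,0,0],[0,0,0.02]],[[0,0,0],[0,0,0]]], grip=0)

```text
time_s: 11.4
eef_pos: [523.0, -92.1, 191.0]
ee_rot: [0.0, 0.998, -0.055, -0.0]
force: [-0.1, -0.0, -0.3]
grip_width: 0.999
```

```bash
python3 - <<'E'
from h import *
info=cams.camera_info('wrist');im=cams.capture('wrist'); save(im,'w5')
plan([523.1,-92.1,41.2],np.radians(-6.4)); print(ctrl.sense()['grip_width'])
c=np.array([523.1,-92.1,80]); a=np.radians(-6.4)
print([proj('wrist',c+[np.cos(a)*x-np.sin(a)*y,np.sin(a)*x+np.cos(a)*y,0],info)[0].round(1).tolist() for x,y in((-29,-17),(29,-17),(29,17),(-29,17))])
E
```

```text
pos [523.  -92.1 191. ] shift/750 [0.0002 0.     0.1998] rot/45 options [[-0.0, 0.0, 0.0019], [-0.0, -0.0, -3.9981]] j [-0.4   0.36  1.54  0.    1.24 -0.28] t 11.45
0.9988806381785202
[[230.5, 204.3], [293.0, 204.4], [294.4, 168.9], [229.3, 168.8]]
```

View pics/w5.png

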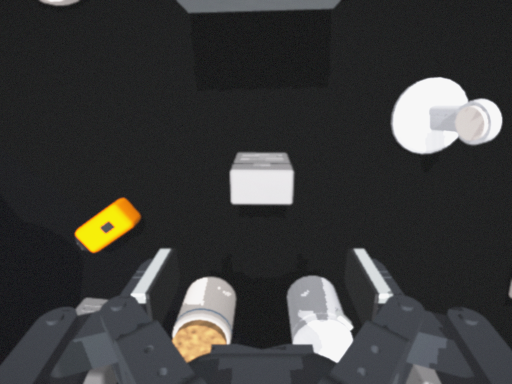

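The case stands as predicted, with its top at (230–293, 169–204). Next I'll grip by the narrow ends, high enough that the gripper body clears the keeper.

Call:
play_rows(steps=[[[0,-0.0053,0.04],[0,0,0]],[[0,0,0.05],[0,0,0]],[[0,0,0.045],[0,0,0]],[[0,0,0.03],[0,0,0]],[[0,0,0.0163],[0,0,0]],[[0,0,0],[0,0,0]],[[0,0,0],[0,0,0]]])

```text
time_s: 12.15
eef_pos: [524.0, -88.4, 56.0]
ee_rot: [0.0, 0.998, -0.056, 0.001]
force: [1.1, -1.1, 0.3]
grip_width: 1.001
```

Call:
play_rows(steps=[[[0,0,0],[0,0,0]],[[0,0,0],[0,0,0]],[[0,0,0],[0,0,0]],[[0,0,0],[0,0,0]],[[0,0,0],[0,0,0]],[[0,0,0],[0,0,0]]], grip=0.6, squeeze=50)

```text
time_s: 12.75
eef_pos: [523.8, -88.3, 56.3]
ee_rot: [0.0, 0.998, -0.057, 0.001]
force: [-2.3, 0.2, 6.7]
grip_width: 0.664
```

```bash
python3 - <<'E'
from h import *
im=cams.capture('side'); c=im[170:250,220:320]; save(cv2.resize(c,None,fx=6,fy=6,interpolation=cv2.INTER_CUBIC),'s6')
im=cams.capture('scene'); c=im[120:270,180:340]; save(cv2.resize(c,None,fx=4,fy=4,interpolation=cv2.INTER_CUBIC),'c6')
s=ctrl.sense();print(s['force'],s['grip_width'],s['eef_pos'],s['ee_rot'])
E
```

```text
[-2.43941898  0.29581174  5.79843205] 0.6636973320844812 [523.79950417 -88.31593278  56.27470521] [ 3.19466766e-04  9.98400121e-01 -5.65386256e-02  6.92881340e-04]
```

View pics/s6.png

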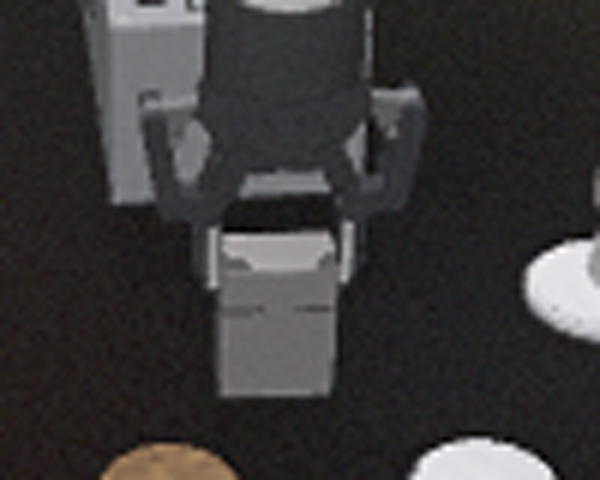

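View pics/c6.png

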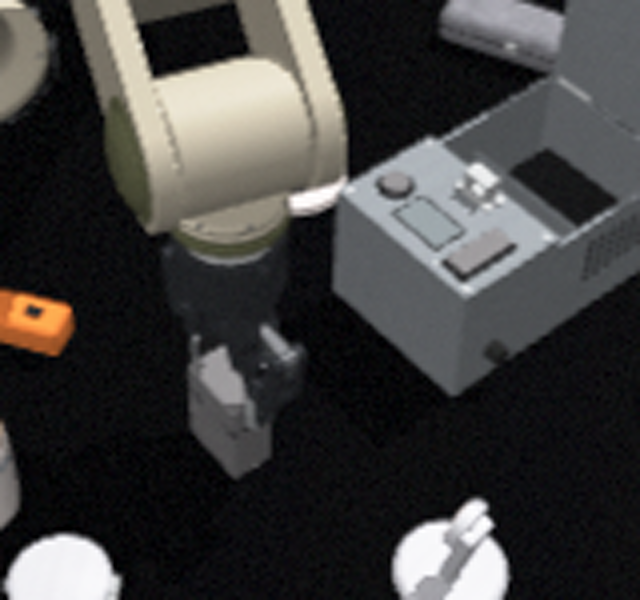

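Call:
play_rows(steps=[[[0,0,-0.01],[0,0,0]],[[0,0,-0.025],[0,0,0]],[[0,0,-0.045],[0,0,0]],[[0,0,-0.055],[0,0,0]],[[0,0,-0.055],[0,0,0]],[[0,-0.02,-0.035],[0,0,0]],[[-0.001,-0.045,0],[0,0,0]],[[-0.001,-0.062,0],[0,0,0]],[[-0.001,-0.062,0],[0,0,0]],[[-0.001,-0.062,0],[0,0,0]],[[-0.001,-0.062,0],[0,0,0]],[[-0.001,-0.04,0],[0,0,0]],[[-0.0003,-0.0206,0],[0,0,0]],[[0,0,0],[0,0,-0.037]],[[0,0,0],[0,0,0]],[[0,0,0],[0,0,0]]])

```text
time_s: 14.45
eef_pos: [550.5, 189.5, 223.9]
ee_rot: [0.0, 0.999, -0.043, -0.0]
force: [0.4, 0.6, -2.4]
grip_width: 0.67
```

```bash
python3 - <<'E'
from h import *
info=cams.camera_info('wrist');im=cams.capture('wrist'); save(im,'w7')
im=cams.capture('scene'); c=im[80:230,230:390]; save(cv2.resize(c,None,fx=4,fy=4,interpolation=cv2.INTER_CUBIC),'c7')
im=cams.capture('side'); c=im[90:210,200:310]; save(cv2.resize(c,None,fx=5,fy=5,interpolation=cv2.INTER_CUBIC),'s7')
plan([550.5,191,80],np.radians(-4.75)); s=ctrl.sense();print(s['force'],s['grip_width'])
for P in ((-71,-21,118),(71,-21,118),(-71,117,108),(71,117,108),(-39,6,20),(39,6,20),(0,31,74)):
    c,n=np.cos(-.083),np.sin(-.083); W=[549.5+c*P[0]-n*P[1],181.5+n*P[0]+c*P[1],P[2]]
    print(P,proj('wrist',W,info)[0].round(1))
E
```

```text
pos [550.6 189.9 223.9] shift/750 [-0.0002 -0.0015  0.1919] rot/45 options [[0.0001, -0.0001, -0.0037], [-0.0002, -0.0001, 3.9963]] j [ 0.13  0.45  1.33 -0.    1.37  0.22] t 14.6
[ 0.16075279  0.01229622 -2.56394175] 0.6671396372960666
(-71, -21, 118) [184.6 218.6]
(71, -21, 118) [338.  218.3]
(-71, 117, 108) [172.8  56.7]
(71, 117, 108) [349.   56.3]
(-39, 6, 20) [229.1 164.7]
(39, 6, 20) [293.5 164.6]
(0, 31, 74) [261.2 153.3]
```

View pics/w7.png

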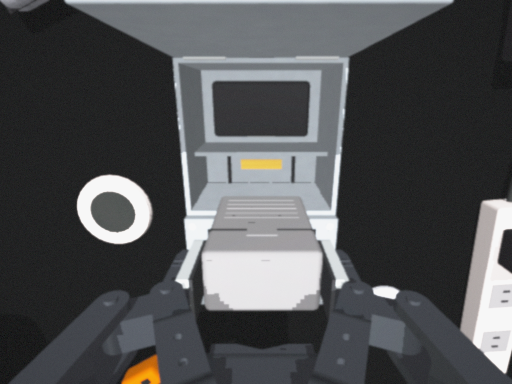

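View pics/c7.png

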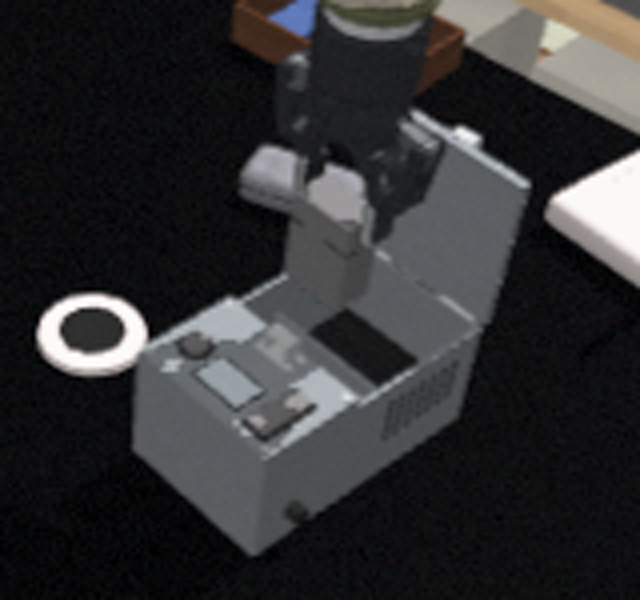

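View pics/s7.png

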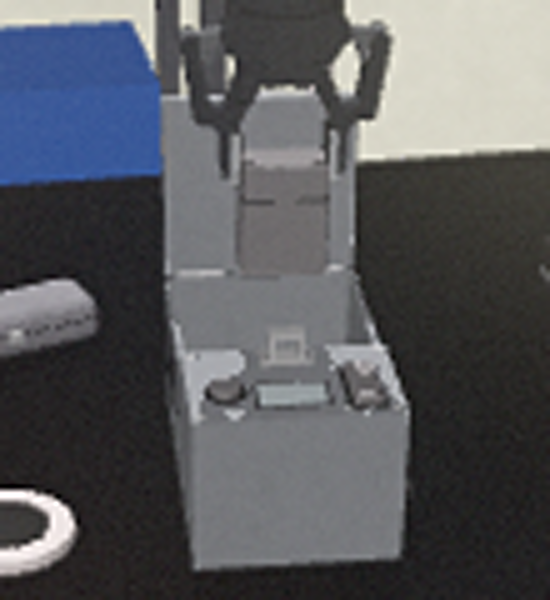

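```bash
python3 - <<'E'
from h import *
info=cams.camera_info('wrist')
c,n=np.cos(-.083),np.sin(-.083)
for z in (167.6,247.6):
  for x,y in((-29,17),(29,17)):
    P=[550.5+c*x-n*y,186+n*x+c*y,z]; print((x,y,z),proj('wrist',P,info)[0].round(1))
im=cv2.imread('pics/w7.png')[140:320,160:360]; cv2.imwrite('pics/w7c.png',cv2.resize(im,None,fx=3.3,fy=3.3,interpolation=cv2.INTER_CUBIC))
E
```

```text
(-29, 17, 167.6) [221.7 193.3]
(29, 17, 167.6) [302.3 193.1]
(-29, 17, 247.6) [199.3 250.8]
(29, 17, 247.6) [325.  250.6]
```

View pics/w7c.png

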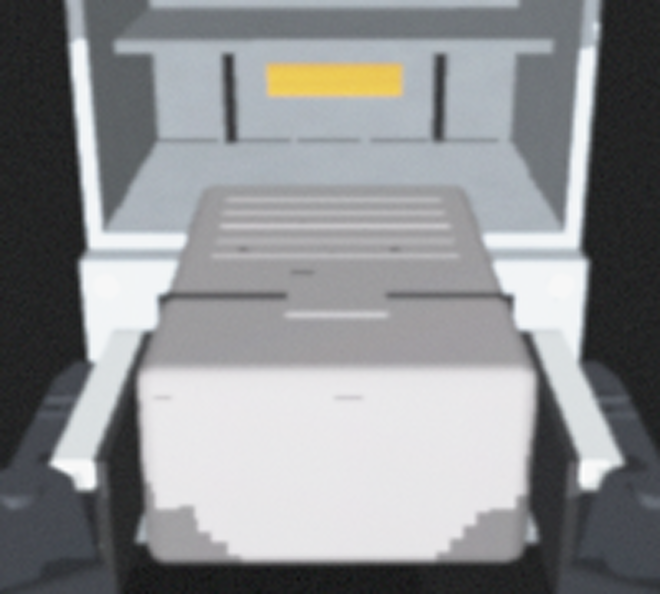

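Call:
play_rows(steps=[[[0,-0.0027,0],[0,0,0]],[[0,0,0.02],[0,0,0]],[[0,0,0.03],[0,0,0]],[[0,0,0.03],[0,0,0]],[[0,0,0],[0,0,0]],[[0,0,0],[0,0,0]]])

```text
time_s: 15.2
eef_pos: [550.9, 192.8, 164.4]
ee_rot: [-0.0, 0.999, -0.042, 0.0]
force: [0.2, -0.1, -2.3]
grip_width: 0.67
```

```bash
python3 - <<'E'
from h import *
info=cams.camera_info('wrist');im=cams.capture('wrist'); save(im[40:330,120:400],'w8')
plan([550.5,192,70.3],np.radians(-4.75)); s=ctrl.sense();print(s['force'],s['grip_width'])
E
python3 -c "
import cv2;i=cv2.imread('pics/w8.png');cv2.imwrite('pics/w8.png',cv2.resize(i,None,fx=2,fy=2,interpolation=2))"
```

```text
pos [551.2 192.8 165.1] shift/750 [-0.0011  0.0013  0.1264] rot/45 options [[-0.0005, -0.0023, -0.0019], [-0.0036, 0.0008, 3.9981]] j [0.14 0.5  1.41 0.   1.24 0.22] t 15.25
[ 0.33191705  0.24781407 -1.70099832] 0.6678724333223441
```

View pics/w8.png

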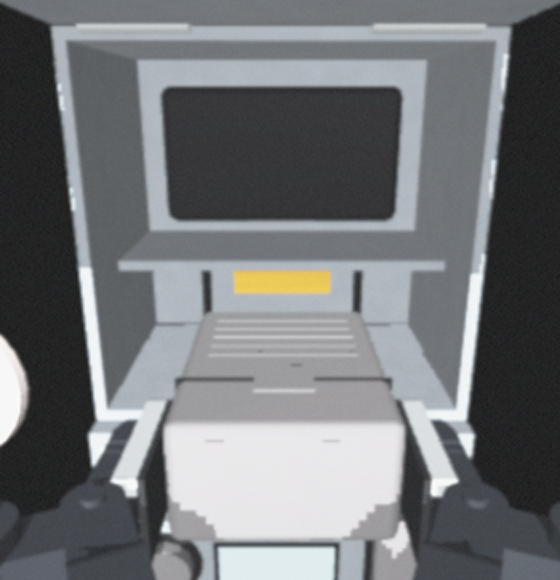

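The case is centred between the ribs: case edges at 200/362 and ribs at 207/357 in the crop. Continuing down.

Call:
play_rows(steps=[[[-0.0008,0.001,0.02],[0,0,0]],[[0,0,0.025],[0,0,0]],[[0,0,0.025],[0,0,0]],[[0,0,0.025],[0,0,0]],[[0,0,0.015],[0,0,0]],[[0,0,0.006],[0,0,0]],[[0,0,0],[0,0,0]]])

```text
time_s: 15.95
eef_pos: [550.3, 192.2, 77.2]
ee_rot: [-0.0, 0.999, -0.042, 0.0]
force: [0.0, -0.2, -2.1]
grip_width: 0.668
```

Call:
play_rows(steps=[[[0,0,0.003],[0,0,0]],[[0,0,0.003],[0,0,0]],[[0,0,0.002],[0,0,0]],[[0,0,0],[0,0,0]]])

```text
time_s: 16.35
eef_pos: [549.9, 192.1, 70.7]
ee_rot: [0.0, 0.999, -0.042, -0.0]
force: [-0.7, 0.3, -2.5]
grip_width: 0.668
```

Call:
play_rows(steps=[[[0,0,0.0012],[0,0,0]],[[0,0,0.0012],[0,0,0]],[[0,0,0],[0,0,0]]])

```text
time_s: 16.65
eef_pos: [550.1, 192.3, 70.3]
ee_rot: [-0.0, 0.999, -0.042, 0.0]
force: [-4.4, -1.4, 8.3]
grip_width: 0.669
```

Contact came at the expected height (70.3). Opening part-way and rising.

Call:
play_rows(steps=[[[0,0,0],[0,0,0]],[[0,0,0],[0,0,0]],[[0,0,0],[0,0,0]],[[0,0,0],[0,0,0]]], grip=0.18)

```text
time_s: 17.05
eef_pos: [550.0, 192.1, 68.9]
ee_rot: [0.0, 0.999, -0.042, 0.0]
force: [-0.3, -0.4, 0.2]
grip_width: 0.815
```

Call:
play_rows(steps=[[[0,0,-0.01],[0,0,0]],[[0,0,-0.02],[0,0,0]],[[0,0,-0.04],[0,0,0]],[[0,0,-0.055],[0,0,0]],[[0,0,-0.055],[0,0,0]],[[0,0,-0.055],[0,0,0]],[[0,0,0],[0,0,0]],[[0,0,0],[0,0,0]]])

```text
time_s: 17.85
eef_pos: [550.0, 192.1, 246.0]
ee_rot: [-0.0, 0.999, -0.042, 0.001]
force: [-0.0, 0.1, -1.1]
grip_width: 0.821
```

```bash
python3 - <<'E'
from h import *
info=cams.camera_info('wrist');im=cams.capture('wrist'); save(im,'w9')
c,n=np.cos(-.083),np.sin(-.083); 
for x,y in((-29,-11),(29,-11),(29,23),(-29,23)):
    print(proj('wrist',[549.5+c*x-n*y,181.5+n*x+c*y,94],info)[0].round(1))
plan([500,380,300],np.radians(-4.75))
E
```

```text
[234.6 194.3]
[289.  194.3]
[290.  163.1]
[233.6 163.2]
pos [549.6 192.1 244.7] shift/750 [-0.0871 -0.2441 -0.0737] rot/45 options [[0.0003, 0.0012, -0.0018], [0.0019, -0.0005, 3.9982]] j [ 0.14  0.43  1.29 -0.    1.42  0.22] t 17.9
```

View pics/w9.png

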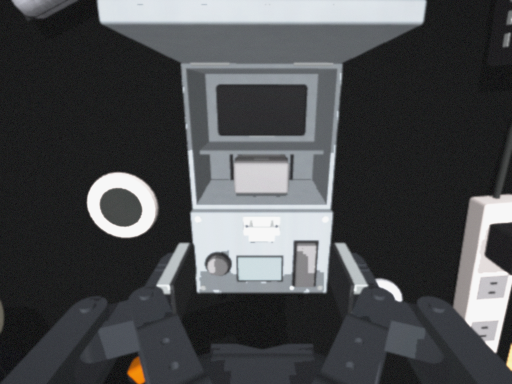

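The case stands upright between the ribs, its top at (234–289, 158–194) as predicted. Now with shut fingers I go over the lid and behind it.

Call:
play_rows(steps=[[[0,0,-0.04],[0,0,0]],[[0,0,-0.04],[0,0,0]],[[-0.0159,-0.0582,0],[0,0,0]],[[-0.0159,-0.0582,0],[0,0,0]],[[-0.0159,-0.0582,0],[0,0,0]],[[-0.0159,-0.0582,0],[0,0,0]],[[0,0,0],[0,0,0]],[[0,0,0],[0,0,0]]], grip=1, squeeze=40)

```text
time_s: 18.7
eef_pos: [516.6, 370.6, 303.5]
ee_rot: [0.001, 0.999, -0.041, -0.001]
force: [0.2, -1.3, 0.4]
grip_width: 0.003
```

```bash
python3 - <<'E'
from h import *
info=cams.camera_info('wrist');im=cams.capture('wrist'); save(im,'w10')
im=cams.capture('scene'); c=im[50:200,240:400]; save(cv2.resize(c,None,fx=4,fy=4,interpolation=cv2.INTER_CUBIC),'c10')
plan([517,370,205],np.radians(-4.75)); print(ctrl.sense()['grip_width'])
for t in ('lid_edge','bolt_knob'): print(t,[(a['p'],np.round(a['pixel'],1).tolist()) for a in cams.tip_of('wrist',t)[:2]])
c,n=np.cos(-.083),np.sin(-.083)
for th in (1.6,1.65,1.7,1.75,1.8):
  print(th,[proj('wrist',[549.5+c*x-n*y,181.5+n*x+c*y,z],info)[0].round(1).tolist() for x,y,z in [(X,117-136*np.cos(th)+o*np.sin(th),108+136*np.sin(th)+o*np.cos(th)) for X in (-71,71) for o in (10,)]],
   'knob', proj('wrist',(lambda y,z:[549.5-n*y,181.5+c*y,z])(117-78*np.cos(th)+55*np.sin(th),108+78*np.sin(th)+55*np.cos(th)),info)[0].round(1))
E
```

```text
pos [517.4 369.1 304.4] shift/750 [-0.0005 -0.0013  0.1326] rot/45 options [[0.0014, 0.0016, -0.0032], [0.0025, -0.0021, 3.9968]] j [ 0.44  0.54  0.98 -0.    1.63  0.52] t 18.8
0.004734558302854566
lid_edge []
bolt_knob []
1.6 [[233.7, 271.0], [410.1, 271.4]] knob [313.  195.6]
1.65 [[233.6, 263.2], [411.0, 263.5]] knob [312.7 190.8]
1.7 [[233.5, 255.0], [411.7, 255.4]] knob [312.4 186.2]
1.75 [[233.4, 246.7], [412.2, 247.1]] knob [312.  181.8]
1.8 [[233.4, 238.2], [412.4, 238.6]] knob [311.7 177.5]
```

View pics/w10.png

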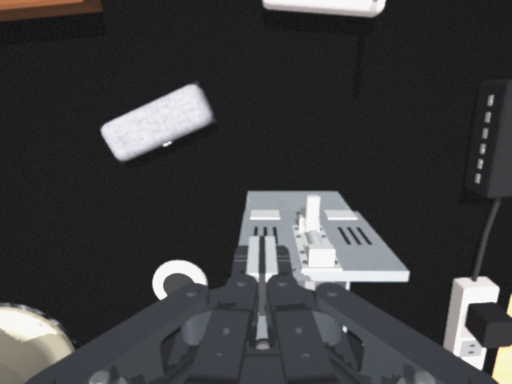

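View pics/c10.png

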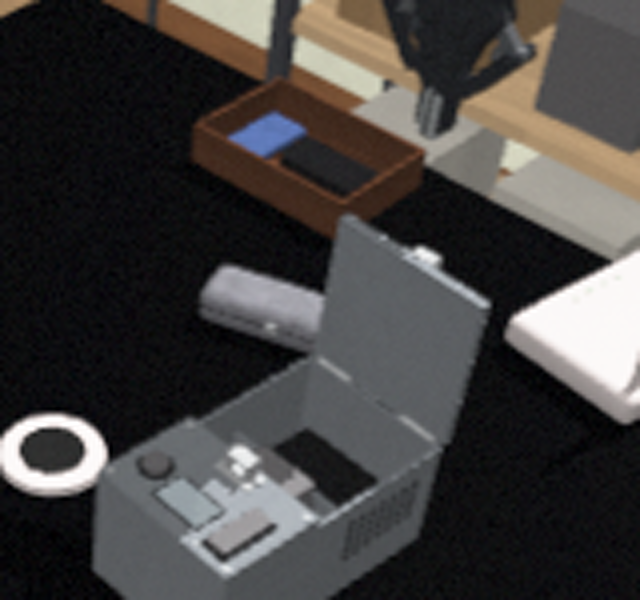

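The lid stands at about 1.6 rad with the bolt drawn back, its knob at (313,197). The fingers are behind the lid, left of the knob. Going down and pushing.

Call:
play_rows(steps=[[[0,0,0.0443],[0,0,0]],[[0,0,0.0443],[0,0,0]],[[0,0,0.0443],[0,0,0]],[[0,0.035,0],[0,0,0]],[[0,0.016,0],[0,0,0]],[[0,0.016,0],[0,0,0]],[[0,0.016,0],[0,0,0]],[[0,0.016,0],[0,0,0]],[[0,0,0],[0,0,0]]])

```text
time_s: 19.8
eef_pos: [511.1, 294.7, 206.1]
ee_rot: [0.0, 0.999, -0.043, 0.0]
force: [0.7, -0.7, 0.2]
grip_width: -0.0
```

Call:
play_rows(steps=[[[0,0.014,0],[0,0,0]],[[0,0.014,0],[0,0,0]],[[0,0.014,0],[0,0,0]],[[0,0,0],[0,0,0]]])

```text
time_s: 20.2
eef_pos: [508.3, 263.3, 205.7]
ee_rot: [0.0, 0.999, -0.043, -0.0]
force: [-0.1, 0.5, 0.9]
grip_width: 0.003
```

```bash
python3 - <<'E'
from h import *
im=cams.capture('scene'); c=im[50:200,240:400]; save(cv2.resize(c,None,fx=4,fy=4,interpolation=cv2.INTER_CUBIC),'c11')
s=ctrl.sense();print(s['force'],s['eef_pos'])
E
```

```text
[ 0.89628855  0.38748792 -0.49423705] [508.316143   263.9217289  205.74377776]
```

View pics/c11.png

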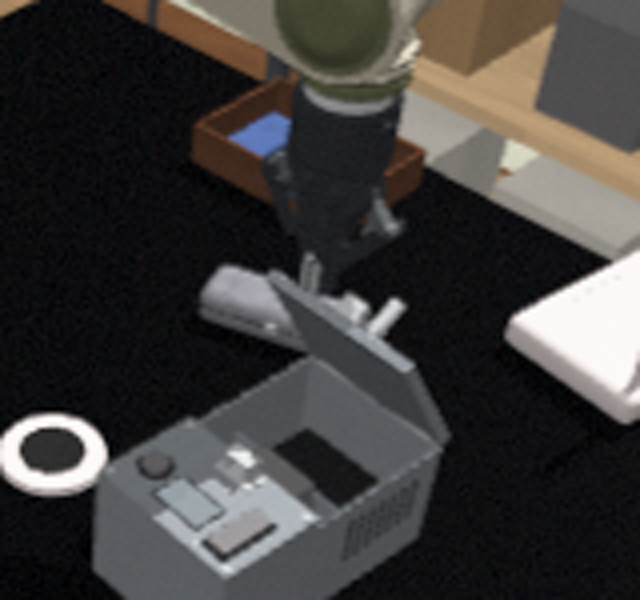

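The lid is now around 1.0 rad, moving easily. Pushing on a little.

Call:
play_rows(steps=[[[0,0.014,0],[0,0,0]],[[0,0.014,0.003],[0,0,0]],[[0,0.014,0.004],[0,0,0]],[[0,0,0],[0,0,0]],[[0,0,-0.03],[0,0,0]],[[0,0,0],[0,0,0]],[[0,0,0],[0,0,0]],[[0,0,0],[0,0,0]],[[0,0,0],[0,0,0]],[[0,0,0],[0,0,0]],[[0,0,0],[0,0,0]],[[0,0,0],[0,0,0]]])

```text
time_s: 21.45
eef_pos: [505.5, 233.4, 222.7]
ee_rot: [0.0, 0.999, -0.042, -0.0]
force: [-0.5, 0.3, 0.5]
grip_width: 0.001
```

```bash
python3 - <<'E'
from h import *
im=cams.capture('scene'); c=im[50:200,240:400]; save(cv2.resize(c,None,fx=4,fy=4,interpolation=cv2.INTER_CUBIC),'c12')
s=ctrl.sense();print(s['force'],s['eef_pos'],s['time_s'])
E
```

```text
[-0.64719256 -0.15691557 -0.97449748] [505.54717348 233.36746227 222.74247866] 21.5
```

View pics/c12.png

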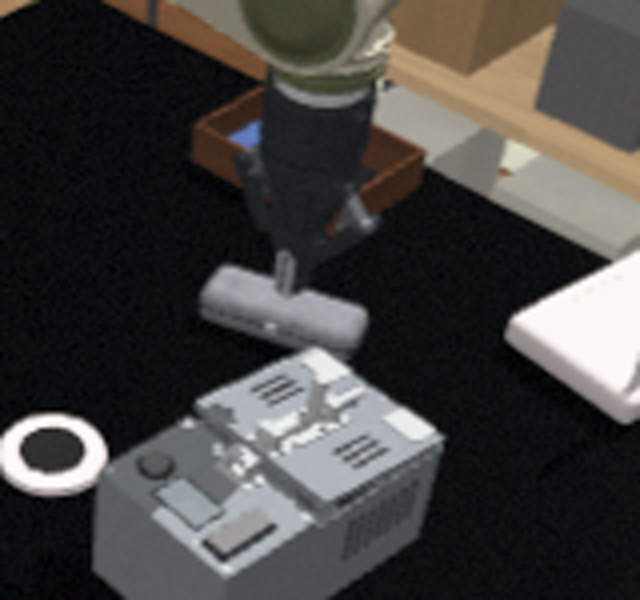

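The lid has sunk almost shut. Moving behind the knob (+y side), above the straps.

Call:
play_rows(steps=[[[0.03,-0.012,0],[0,0,0]],[[0.033,-0.016,0],[0,0,0]],[[0,0,0],[0,0,0]],[[0,0,0],[0,0,0]],[[0,0,0],[0,0,0]]])

```text
time_s: 22.0
eef_pos: [553.8, 250.2, 222.9]
ee_rot: [0.0, 0.999, -0.042, -0.0]
force: [0.2, 0.2, 0.9]
grip_width: -0.0
```

```bash
python3 - <<'E'
from h import *
info=cams.camera_info('wrist');im=cams.capture('wrist'); save(im,'w13')
im=cams.capture('side'); c=im[90:210,200:310]; save(cv2.resize(c,None,fx=5,fy=5,interpolation=cv2.INTER_CUBIC),'s13')
plan([555.1,249.3,144],np.radians(-4.75))
c,n=np.cos(-.083),np.sin(-.083)
for nm,x,y,z in (('knob',0,39,163),('lidcorner',-71,-19,118),('lidcorner',71,-19,118),('tip',0,0,0)):
    print(nm,proj('wrist',[549.5+c*x-n*y,181.5+n*x+c*y,z],info)[0].round(1))
print('tip',proj('wrist',ctrl.sense()['eef_pos'],info))
for t in ('lid_edge','bolt_knob','keeper_mid'): print(t,[(a['p'],np.round(a['pixel'],1).tolist()) for a in cams.tip_of('wrist',t)[:2]])
E
```

```text
pos [553.9 250.2 223.2] shift/750 [0.0017 0.001  0.1055] rot/45 options [[-0.0001, -0.0002, -0.0017], [-0.0004, 0.0001, 3.9983]] j [ 0.23  0.5   1.24 -0.    1.4   0.32] t 22.1
knob [263.5 243.8]
lidcorner [191.2 273.4]
lidcorner [335.1 273.4]
tip [262.7 209.6]
tip [[261.85381101 249.76753726]]
lid_edge [(0.83, [216.3, 273.8])]
bolt_knob [(0.81, [262.5, 244.3])]
keeper_mid []
```

View pics/w13.png

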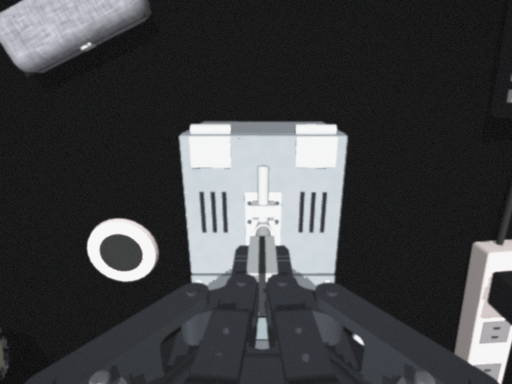

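View pics/s13.png

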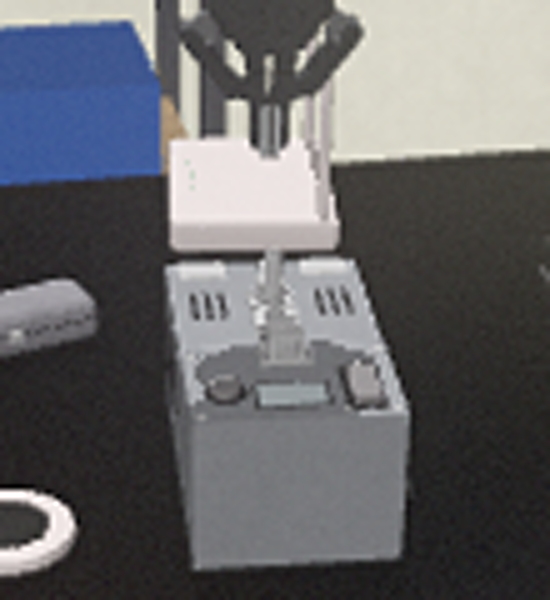

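```bash
python3 - <<'E'
from h import *
info=cams.camera_info('wrist')
c,n=np.cos(-.083),np.sin(-.083)
for y,z in ((39,163),(39,135),(39,118),(60,135),(60,118),(80,118),(90,118),(100,118),(18,135)):
    P=[549.5-n*y,181.5+c*y,z]; print(y,z,proj('wrist',P,info)[0].round(1),proj('side',P)[0].round(1))
for r in (165,205): print(r,[(atz('wrist',(263,r),z,info)[1]-181.5).round(1) for z in (118,128,135,163)])
im=cv2.imread('pics/w13.png')[110:290,170:350]; cv2.imwrite('pics/w13c.png',cv2.resize(im,None,fx=3.3,fy=3.3,interpolation=cv2.INTER_CUBIC))
E
```

```text
39 163 [263.  243.8] [254.2 139.4]
39 135 [262.9 227.8] [254.1 146.6]
39 118 [262.8 219.7] [254.  150.9]
60 135 [262.9 205.4] [253.4 144. ]
60 118 [262.8 198.4] [253.3 148.3]
80 118 [262.8 177. ] [252.6 145.8]
90 118 [262.8 165.9] [252.3 144.6]
100 118 [262.8 154.6] [252.  143.4]
18 135 [262.8 249.1] [254.8 149.3]
165 [np.float64(90.5), np.float64(93.0), np.float64(94.7), np.float64(101.6)]
205 [np.float64(53.4), np.float64(57.3), np.float64(60.1), np.float64(71.2)]
```

View pics/w13c.png

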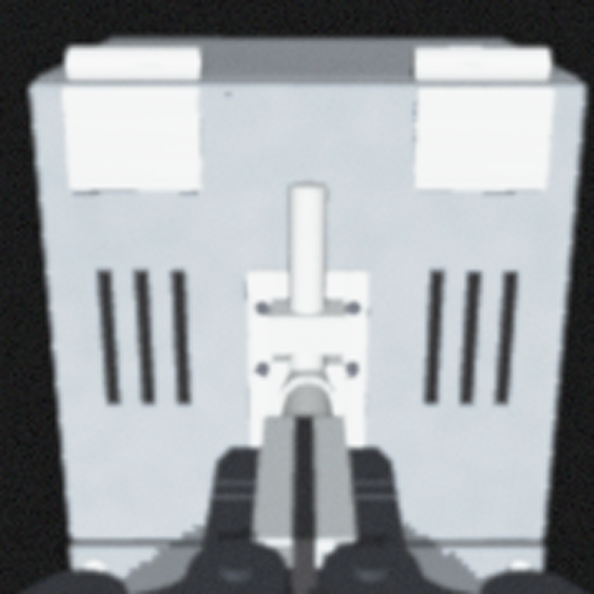

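Call:
play_rows(steps=[[[0.0017,0,0.045],[0,0,0]],[[0,0,0.045],[0,0,0]],[[0,0,0.0155],[0,0,0]],[[0,0,0],[0,0,0]],[[0,0.008,0],[0,0,0]],[[0,0.008,0],[0,0,0]],[[0,0.008,0],[0,0,0]],[[0,0.006,0],[0,0,0]],[[0,0,0],[0,0,0]]])

```text
time_s: 23.15
eef_pos: [554.0, 227.2, 144.3]
ee_rot: [-0.0, 0.999, -0.042, 0.0]
force: [-0.8, 1.3, -0.3]
grip_width: -0.001
```

Call:
play_rows(steps=[[[0,0.006,0],[0,0,0]],[[0,0.006,0],[0,0,0]],[[0,0.004,0],[0,0,0]],[[0,0,0],[0,0,0]]])

```text
time_s: 23.55
eef_pos: [552.7, 215.3, 143.6]
ee_rot: [0.0, 0.999, -0.042, -0.0]
force: [-0.8, -0.0, 0.7]
grip_width: -0.001
```

```bash
python3 - <<'E'
from h import *
info=cams.camera_info('wrist');im=cams.capture('wrist'); save(im,'w14')
s=ctrl.sense();print(s['force'],s['eef_pos'])
im=im[110:290,170:350]; save(cv2.resize(im,None,fx=3.3,fy=3.3,interpolation=cv2.INTER_CUBIC),'w14c')
im=cams.capture('side'); c=im[90:210,200:310]; save(cv2.resize(c,None,fx=5,fy=5,interpolation=cv2.INTER_CUBIC),'s14')
E
```

```text
[ 0.37880713 -0.09733145 -0.14472601] [552.63537051 215.36084136 143.44709889]
```

View pics/w14c.png

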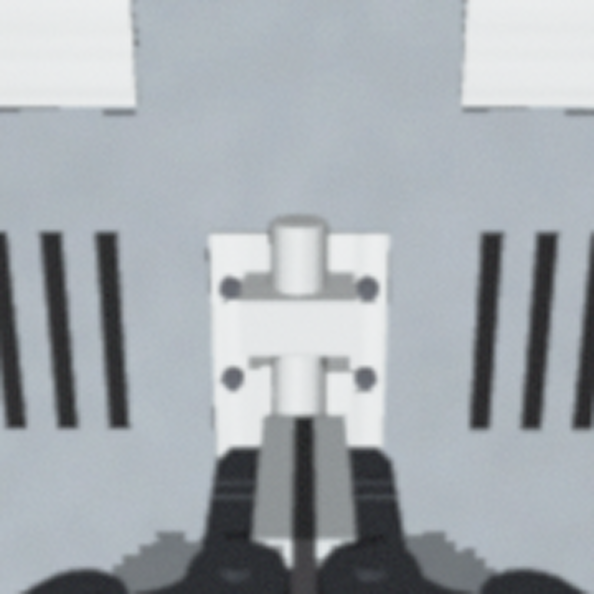

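View pics/s14.png

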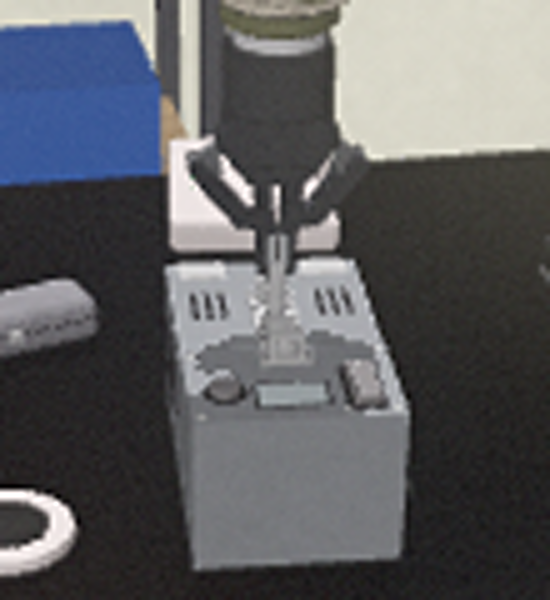

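The bolt is sliding: its bar end has moved up to the rear strap. Continuing to the stop.

Call:
play_rows(steps=[[[0,0.004,0],[0,0,0]],[[0,0.003,0],[0,0,0]],[[0,0,0],[0,0,0]]])

```text
time_s: 23.95
eef_pos: [552.2, 210.3, 143.4]
ee_rot: [0.0, 0.999, -0.042, -0.0]
force: [-0.2, 0.7, -0.4]
grip_width: -0.0
```

Call:
play_rows(steps=[[[0,0.003,0],[0,0,0]],[[0,0.002,0],[0,0,0]],[[0,0,0],[0,0,0]]])

```text
time_s: 24.25
eef_pos: [551.9, 207.4, 143.5]
ee_rot: [-0.001, 0.999, -0.042, -0.0]
force: [1.0, 5.2, -3.4]
grip_width: -0.0
```

Call:
play_rows(steps=[[[0,0.003,0],[0,0,0]],[[0,0,0],[0,0,0]]])

```text
time_s: 24.45
eef_pos: [551.8, 207.0, 143.6]
ee_rot: [-0.003, 0.999, -0.042, 0.0]
force: [2.7, 15.8, -3.5]
grip_width: 0.001
```

End stop reached: 15.8 N with no further motion. Backing off, rising, and hovering over the round key.

Call:
play_rows(steps=[[[0,-0.004,0],[0,0,0]],[[0,-0.016,0],[0,0,0]],[[0,0,-0.045],[0,0,0]],[[0,0,-0.06],[0,0,0]],[[-0.015,0.04,0],[0,0,0]],[[-0.02,0.055,0],[0,0,0]],[[-0.02,0.055,0],[0,0,0]],[[-0.005,0.011,0],[0,0,0]],[[0,0,0],[0,0,0]],[[0,0,0],[0,0,0]]])

```text
time_s: 25.45
eef_pos: [498.6, 103.7, 222.7]
ee_rot: [-0.0, 0.999, -0.042, 0.0]
force: [0.4, 0.5, -0.0]
grip_width: -0.0
```

```bash
python3 - <<'E'
from h import *
info=cams.camera_info('wrist');im=cams.capture('wrist'); save(im,'w15')
im=cams.capture('scene'); c=im[80:230,230:390]; save(cv2.resize(c,None,fx=4,fy=4,interpolation=cv2.INTER_CUBIC),'c15')
plan([497,105.6,130],np.radians(-4.75))
c,n=np.cos(-.083),np.sin(-.083)
for nm,x,y,z in (('knob home',0,9,163),('rk',-46,-80,125),('bk',46,-80,125),('keepertop',0,-37,138)):
    print(nm,proj('wrist',[549.5+c*x-n*y,181.5+n*x+c*y,z],info)[0].round(1))
for t in ('bolt_knob','round_key_top','bar_key_top'): print(t,[(a['p'],np.round(a['pixel'],1).tolist()) for a in cams.tip_of('wrist',t)[:2]])
E
```

```text
pos [498.5 104.  222.4] shift/750 [-0.0022 -0.002   0.1231] rot/45 options [[0.0, 0.0, -0.0002], [0.0, -0.0, 3.9998]] j [-0.02  0.29  1.56 -0.    1.3   0.06] t 25.55
knob home [330.2  77.9]
rk [259.6 189.8]
bk [365.9 189.7]
keepertop [318.6 142.6]
bolt_knob [(0.76, [329.6, 80.1])]
round_key_top [(0.84, [260.1, 191.5])]
bar_key_top [(0.63, [367.5, 189.0])]
```

View pics/w15.png

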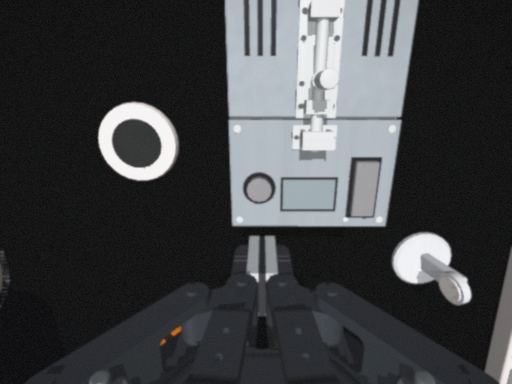

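View pics/c15.png

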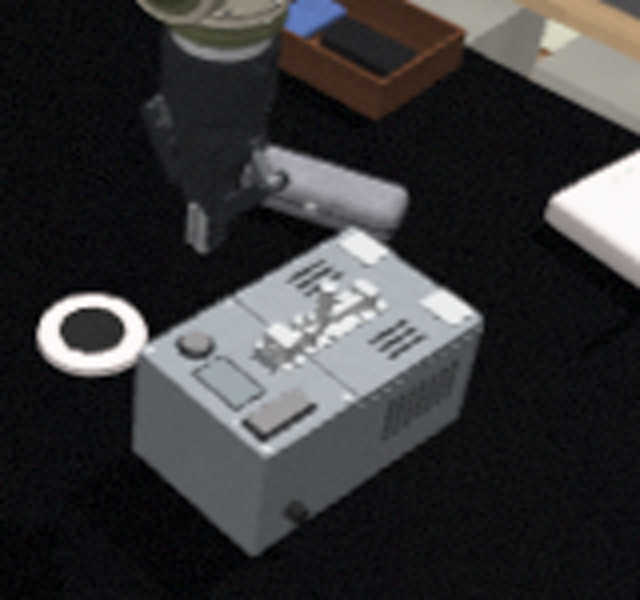

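The lid is shut, the knob sits at its home spot (327,79) and the bar runs into the keeper. Round key is where predicted. Pressing.

Call:
play_rows(steps=[[[-0.002,-0.002,0.035],[0,0,0]],[[0,0,0.045],[0,0,0]],[[0,0,0.035],[0,0,0]],[[0,0,0.008],[0,0,0]],[[0,0,0],[0,0,0]]])

```text
time_s: 26.2
eef_pos: [496.7, 104.9, 130.0]
ee_rot: [0.0, 0.999, -0.042, -0.001]
force: [-0.1, -1.0, 1.0]
grip_width: 0.0
```

Call:
play_rows(steps=[[[0,0,0.004],[0,0,0]],[[0,0,0.004],[0,0,0]],[[0,0,0.003],[0,0,0]],[[0,0,0],[0,0,0]]])

```text
time_s: 26.6
eef_pos: [497.4, 104.7, 122.6]
ee_rot: [-0.0, 0.999, -0.042, 0.001]
force: [1.5, 0.3, 3.8]
grip_width: 0.003
```

Call:
play_rows(steps=[[[0,0,0.003],[0,0,0]],[[0,0,0.003],[0,0,0]],[[0,0,0],[0,0,0]]])

```text
time_s: 26.9
eef_pos: [497.5, 104.7, 120.2]
ee_rot: [0.0, 0.999, -0.042, 0.002]
force: [-7.0, 0.6, 26.3]
grip_width: 0.002
```

The round key bottomed out (26 N at 120.2 mm). Rising and going to the bar key.

Call:
play_rows(steps=[[[0,0,-0.02],[0,0,0]],[[0,0,-0.04],[0,0,0]],[[0.04,0,0],[0,0,0]],[[0.05,-0.0015,0],[0,0,0]],[[0.032,0,0],[0,0,0]],[[0,0,0.03],[0,0,0]],[[0,0,0.014],[0,0,0]],[[0,0,0],[0,0,0]]])

```text
time_s: 27.7
eef_pos: [586.7, 98.1, 127.6]
ee_rot: [0.0, 0.999, -0.042, -0.002]
force: [-0.4, -0.1, -0.0]
grip_width: -0.002
```

Call:
play_rows(steps=[[[0,0,0.004],[0,0,0]],[[0,0,0.004],[0,0,0]],[[0,0,0],[0,0,0]]])

```text
time_s: 28.0
eef_pos: [588.1, 98.1, 124.0]
ee_rot: [-0.0, 0.999, -0.042, 0.001]
force: [-0.4, 0.9, 2.0]
grip_width: 0.0
```

Call:
play_rows(steps=[[[0,0,0.003],[0,0,0]],[[0,0,0.003],[0,0,0]],[[0,0,0.002],[0,0,0]],[[0,0,0],[0,0,0]]])

```text
time_s: 28.4
eef_pos: [588.3, 98.1, 120.3]
ee_rot: [0.0, 0.999, -0.042, 0.001]
force: [-9.1, -0.6, 22.3]
grip_width: 0.002
```

Bar key is fully down too (22 N at 120.3). Rising clear for a final check.

Call:
play_rows(steps=[[[0,0,-0.02],[0,0,0]],[[0,0,-0.05],[0,0,0]],[[0,0,-0.06],[0,0,0]],[[-0.03,0.03,-0.04],[0,0,0]],[[-0.04,0.04,-0.03],[0,0,0]],[[0,0,0],[0,0,0]],[[0,0,0],[0,0,0]]], grip=0.3)

```text
time_s: 29.1
eef_pos: [531.2, 49.9, 267.7]
ee_rot: [-0.0, 0.999, -0.043, 0.0]
force: [0.4, -0.1, -0.6]
grip_width: 0.703
```

```bash
python3 - <<'E'
from h import *
im=cams.capture('wrist'); save(im,'w16')
info=cams.camera_info('wrist')
c,n=np.cos(-.083),np.sin(-.083)
for y in (9,6,12): print(y,proj('wrist',[549.5-n*y,181.5+c*y,163],info)[0].round(1))
im=cams.capture('side'); save(im,'s16'); im=cams.capture('scene'); save(im,'c16')
for t in ("cork_pot","press_tin","watch_dock"):
    a=cams.tip_of('scene',t);b=cams.tip_of('side',t)
    if a and b: print(t,tri([('scene',a[0]['pixel']),('side',b[0]['pixel'])]).round(1))
s=ctrl.sense();print(s['force'],s['eef_pos'],s['time_s'])
E
```

```text
9 [271.4   6.6]
6 [271.4  11.3]
12 [271.5   1.8]
cork_pot [ 481.3  154.8 -113. ]
watch_dock [706.2 -61.5  -5.2]
[-0.66486732 -0.07688359  0.25239428] [531.3647031   50.37213046 267.03032365] 29.55
```

View pics/w16.png

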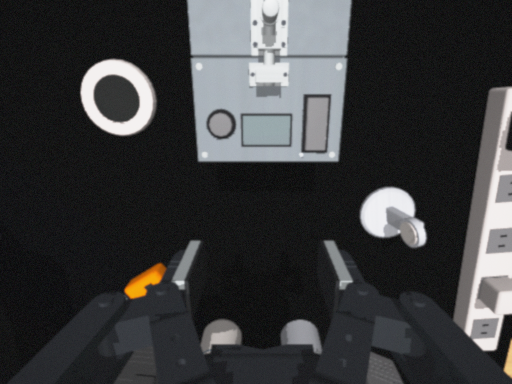

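View pics/s16.png

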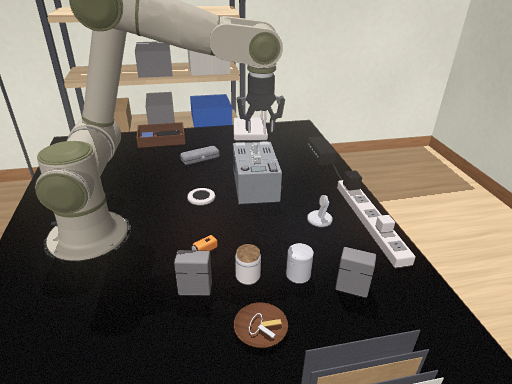

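View pics/c16.png

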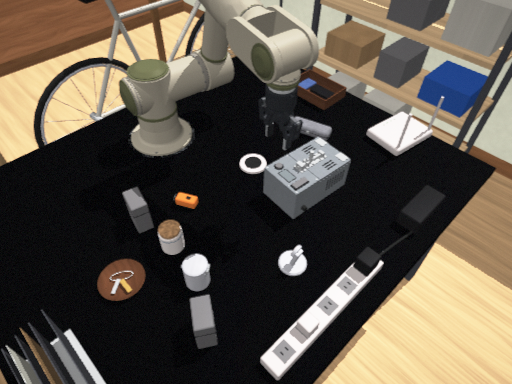

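Final pictures: lid shut, knob at (271,6), matching the fully home prediction, and the bar in the keeper. Both keys are up again. The pot at side (248,264), the tin at (299,263) and the bystanders are where they were. Handing in.

```bash
python3 -c "
from rig import ctrl; print(ctrl.finish_job())"
```

```text
the job is handed in; nothing more can be done
None
```

The battery case is on charge and the job was handed in at about 29.6 s of the 70 s allowed; no verdict was reported.

**What I did:**
- **Case:** I drew the smallest case up from between pot and tin and stood it on a clear spot. I took it again by its narrow ends and lowered it between the ribs until it touched at the expected height (about 8 N).
- **Lid and bolt:** I pushed the lid until it sank shut with the bolt drawn back. I then pushed the bolt until it hit its end stop (about 16 N with no further movement).
- **Keys:** I pressed the round key fully down (26 N, fingertips 120.2 mm up), released it, then pressed the bar key fully down (22 N, 120.3 mm). Then I moved clear of everything.

**Last checks:**
- **Case in the bay:** before the lid closed, the wrist picture showed the case upright and centred between the ribs, within a pixel or two of prediction.
- **Lid and bolt:** the lid is shut, and the knob appears where a fully home bolt should put it, with the bar in the keeper.
- **Other things:** the pot, the tin and the other things are at their starting positions in the pictures.

**Disagreed or not confirmed:**
- The network put the pot at an impossible position (113 mm below the shelf), and no tin position came out of its last check. The pictures show both where they started.
- I saw no light or display change showing the charger awake, so the key presses rest on the force and travel readings.

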